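Press jar lids home, tip-test the jars and pack them

ROBOT

A 7-joint arm with a two-finger parallel gripper is mounted at the origin on a cart in front of the work surface, level with it; the furniture and walls round the work are solid. World frame = base frame: x ahead of the robot, y to its left, z up, the work surface at z = 0. Lengths are in m, angles in rad, forces in N, time in s.
With the tool pointing down it reaches from about 0.35 to 0.9 m from the base axis. Payload 8.1 kg.
Tool frame: the origin (TCP) lies at the very end of the fingers, on their centre line; the grasp point (between the pads) lies 19 mm behind it (arm.tcp_to_grasp is the distance from the TCP to the grasp point, in m); z points along the fingers, y is the line along which they close (so a half turn about z gives the same grasp; the last joint's range is limited). The gripper opens to 92 mm and grips with 3 to 60 N. Pads are 19 mm wide; open, the fingers measure 130 mm over their backs; the gripper's body (75 mm by 190 mm) begins 47 mm behind the grasp point.
Start: joints at [-1.26, 0.434, 0.025, 1.573, -0.012, 1.134, -0.075], TCP at [0.251, 0.572, 0.227] pointing down, gripper open.
Joint ranges: [-2.62, 2.62], [-0.44, 2.09], [-1.27, 1.32], [0.08, 2.57], [-1.32, 4.46], [0.12, 2], [-2.74, 2.74]. Speed limits (rad/s): [2.22, 2.22, 3.01, 3.01, 3.14, 3.14, 3.14].

INTERFACE

Orientations are given as a rotation vector (axis times angle).
In Python, from cell import arm gives the robot as it stands.
- The arm moves only by the shell command python3 nudge.py 'ROWS' [FORCE]. ROWS is a JSON object with one list for each field, all of the same length, 1 to 10, a row being the entries at one place: dx, dy, dz (the shift in m), rz (a turn about the tool's z in rad), finger_gap (the opening from 0.0 (shut) to 1.0 (fully open)); each row shifts and turns the commanded pose from where the row before left it, along the tool's axes as they then stand; what a row does not reach is not made up. A row lasts 1/10 s, in which the tool goes at most 0.05 m and 0.15 rad, less where a joint would pass 70% of its speed; a pose out of reach is approached as far as the arm can. The fingers move at their own pace and stop on an object; FORCE is the grip in N (left out, the last holds). Time passes only in rows, so rows that do not move let the fingers close. It prints the time, the measured TCP pose, the force, the opening and the grip force at its end. Input that does not fit is refused with a message, and nothing moves.
- arm.observe(): the state, without advancing time (a new reading comes with each control period).
- arm.get_image(name): name is "side" or "top"; returns a dict with "image" (420x560x3 uint8, blue, green, red), "fx", "fy", "cx", "cy" (pixels), "cam_to_world" (4x4, takes a point from camera to world coordinates). Camera axes: x right, y down, z forward; pixel columns grow to the right and rows downward; lengths in m; the calibration is good to about 2 mm. A picture is of the moment at which its call begins. There is no depth.
- arm.sign_off(): hands the job in; it is judged then, once.
The state is a dict: "clock": time; "joints": joint angles; "dq": joint speeds; "joint_efforts": joint torques, N m; "position": TCP position; "ee_rot": TCP orientation; "force": force on the tool from outside, world axes, zero at the start; "ft_torque": the same for the moment, N m; "width": opening from 0.0 (shut) to 1.0 (fully open); "gripper_force": force on a finger pad.
Only numpy, scipy, OpenCV 4.12 (cv2) and the standard library are available. Lean on these libraries where they do the work, as an engineer would, in place of code of your own. Each camera call takes 0.05 s, during which the arm holds its last target. There are 200 camera calls.

TASK

Press the lid of every jar fully home, and stand the jars upright in the bays of the tip-test cradle. Then tip the loaded cradle to 30 degrees, never beyond 45, keep it there for two seconds, bring it back level with the jars still in it, and finally stand all the jars upright in the packing tray, lids still home and the cradle left level. Leave the bowl, cup, sanding block and mortar where they are.

Things in the scene. Friction and masses are not known exactly. Their poses are not given: they have to be found in the camera images.
- jar_1: turned wooden jar, round, 60 mm diameter, closed body 72 mm high with a dark press-fit lid on top (lid 56 mm across, 14 mm thick, flat on top); 86 mm high in all with the lid home, 0.24 kg. Origin at the centre of its underside, z up its axis. Two or three alike are there; an absent one reads None. Grip it round the body, 40 to 70 mm above its foot.
- jar_1_lid (a joint): how far the lid of jar_1 stands proud of its seat, m: 0 is fully home, at most 0.013; starts 6 to 12 mm proud, with the paler gap under it showing. Its stiff fit gives way at about 8 N pressed straight down and goes solid at the seat; it stays where it is left and does not come off.
- jar_1_lid_top (a point): centre of the flat top of the lid of jar_1
- jar_2: turned wooden jar, round, 60 mm diameter, closed body 72 mm high with a dark press-fit lid on top (lid 56 mm across, 14 mm thick, flat on top); 86 mm high in all with the lid home, 0.24 kg. Origin at the centre of its underside, z up its axis. Two or three alike are there; an absent one reads None. Grip it round the body, 40 to 70 mm above its foot.
- jar_2_lid (a joint): how far the lid of jar_2 stands proud of its seat, m: 0 is fully home, at most 0.013; starts 6 to 12 mm proud, with the paler gap under it showing. Its stiff fit gives way at about 8 N pressed straight down and goes solid at the seat; it stays where it is left and does not come off.
- jar_2_lid_top (a point): centre of the flat top of the lid of jar_2
- jar_3: turned wooden jar, round, 60 mm diameter, closed body 72 mm high with a dark press-fit lid on top (lid 56 mm across, 14 mm thick, flat on top); 86 mm high in all with the lid home, 0.24 kg. Origin at the centre of its underside, z up its axis. Two or three alike are there; an absent one reads None. Grip it round the body, 40 to 70 mm above its foot.
- jar_3_lid (a joint): how far the lid of jar_3 stands proud of its seat, m: 0 is fully home, at most 0.013; starts 6 to 12 mm proud, with the paler gap under it showing. Its stiff fit gives way at about 8 N pressed straight down and goes solid at the seat; it stays where it is left and does not come off.
- jar_3_lid_top (a point): centre of the flat top of the lid of jar_3
- cradle_tray (a point): tip-test cradle: pale wooden tray, 84 mm deep (x) by 240 mm wide (y), three bays in a row along y, hung between the cheeks of a fixed plywood stand (292 mm wide, cheeks 95 mm high). This point is the middle of the tray on its tipping axis (its own y), 75 mm above the table; x points away from the grip tongue, z up out of the tray; it tips with the tray.
- bay_1 (a point): centre of the floor of the right (-y) bay of the cradle tray (axes as cradle_tray, y = -78 mm there, floor 15 mm below the tipping axis). The bay is 72 mm square, its 6 mm walls rise 30 mm above this floor; it takes one jar, any jar, with 6 mm to spare all round
- bay_2 (a point): centre of the floor of the middle bay of the cradle tray (axes as cradle_tray, y = 0 mm there, floor 15 mm below the tipping axis). The bay is 72 mm square, its 6 mm walls rise 30 mm above this floor; it takes one jar, any jar, with 6 mm to spare all round
- bay_3 (a point): centre of the floor of the left (+y) bay of the cradle tray (axes as cradle_tray, y = +78 mm there, floor 15 mm below the tipping axis). The bay is 72 mm square, its 6 mm walls rise 30 mm above this floor; it takes one jar, any jar, with 6 mm to spare all round
- cradle_grip (a point): on the grip tongue, a dark flat wooden tongue that sticks out 60 mm from the front wall of the cradle tray towards the robot (-x of the tray), 12 mm thick (along y), 26 mm high; this point is in it 85 mm from the tipping axis, level with it, 17 mm short of its free end; pinch it from above across its 12 mm (fingers closing along y), it can turn between the finger pads
- cradle (a joint): tip angle of the cradle tray, rad: 0 level (against its stop), grows as the grip tongue is raised, stop at 0.9; the trunnions are stiff (0.35 N m), so the tray stays where it is left
- packing_tray: shallow dark wooden packing tray, fixed to the table to the right of the cradle, 290 mm (x) by 120 mm (y), rim 18 mm high, 6 mm walls; origin at the centre of its underside, its inner floor about 6 mm above; jars stand in it in a row along x, any order
- shelf_edge (a point): left end of the lower front edge of the fixed goods shelf above the back of the tables; the shelf, heaped with boxes, fills the room from this edge backwards (+x), from here to the right (-y) past the packing tray, and up to about 0.4 m above this point: keep the arm and wrist in front of it
- bowl_pale: bystander: pale wooden bowl, 135 mm across, 58 mm high; origin under its centre
- cup: bystander: low wooden cup, 76 mm across, 30 mm high; origin under its centre
- sanding_block: bystander: cork sanding block, 45 x 72 x 26 mm; origin under its centre
- mortar_small: bystander: small wooden mortar with its pestle standing in it, 60 mm across, 143 mm high; origin under its centre

How it is judged:
By the outcome, as a careful person would: the job done as asked, in the order asked, and still so for the second after the job is handed in, with the robot touching nothing.
Of jar_1, jar_2, jar_3 only 2 to 3 are there at a start; the rules pass over those that are not, and their reading is None.
At some moment in a run one of jar_1, jar_2, jar_3 may be knocked a few centimetres aside while the robot is not near it.
It also fails if it takes over 210 s, if anything falls off the work surface, if the arm or the gripper's body presses on something with over 40 N, if the wrist force passes 120 N, or if a joint passes its speed limit or range.

## Working session

There is one attempt and no reset: what is moved stays moved. The work goes in short steps, Python scripts to look and compute and a shell command to move; the robot and the scene stay as the last step left them, time stands still between calls to the robot, and variables do not carry over. Pictures are saved under pics/ and viewed, at most 17 in all, crops included, and the job is handed in when it is done.

```bash
ls; mkdir -p pics
cat > h.py <<'E'
import numpy as np, cv2
from cell import arm
def snap(n,f):
    d=arm.get_image(n); cv2.imwrite('pics/'+f+'.png',d['image']); np.save('pics/'+f+'.npy',{k:d[k] for k in('fx','fy','cx','cy','cam_to_world')},allow_pickle=True); return d
def ray(d,u,v):
    T=np.array(d['cam_to_world']); r=T[:3,:3]@np.array([(u-d['cx'])/d['fx'],(v-d['cy'])/d['fy'],1]); return T[:3,3],r
def onz(d,u,v,z):
    o,r=ray(d,u,v); return o+r*(z-o[2])/r[2]
def proj(d,p):
    T=np.array(d['cam_to_world']); q=T[:3,:3].T@(np.array(p)-T[:3,3]); return d['fx']*q[0]/q[2]+d['cx'],d['fy']*q[1]/q[2]+d['cy']
E
python3 - <<'E'
from h import *
a=snap('top','t0'); b=snap('side','s0')
for d in(a,b): print(d['fx'],d['cx'],d['cy'],np.round(d['cam_to_world'],3).tolist())
s=arm.observe(); print({k:np.round(v,3).tolist() for k,v in s.items()},arm.tcp_to_grasp)
E
```

```text
cell.py
nudge.py
pics
380.56223641088826 280.6156051068392 211.59704088708008 [[0.006, -0.998, 0.058, 0.448], [-1.0, -0.006, 0.013, -0.021], [-0.013, -0.058, -0.998, 1.554], [0.0, 0.0, 0.0, 1.0]]
475.65753369047894 271.1193682116536 204.78445753304533 [[-0.991, -0.087, 0.104, 0.383], [-0.135, 0.564, -0.815, 1.161], [0.012, -0.821, -0.57, 1.036], [0.0, 0.0, 0.0, 1.0]]
{'clock': 0.1, 'joints': [-1.26, 0.435, 0.025, 1.574, -0.012, 1.134, -0.075], 'dq': [-0.001, -0.002, 0.001, -0.002, -0.0, 0.002, 0.0], 'joint_efforts': [0.003, -66.912, 0.988, -31.515, -0.06, 0.037, 0.0], 'position': [0.251, 0.572, 0.226], 'ee_rot': [-0.645, -3.074, 0.002], 'force': [0.238, -0.602, -0.891], 'ft_torque': [-0.041, -0.036, 0.016], 'gripper_force': 0.0, 'width': 0.997} 0.0188
```

View pics/t0.png

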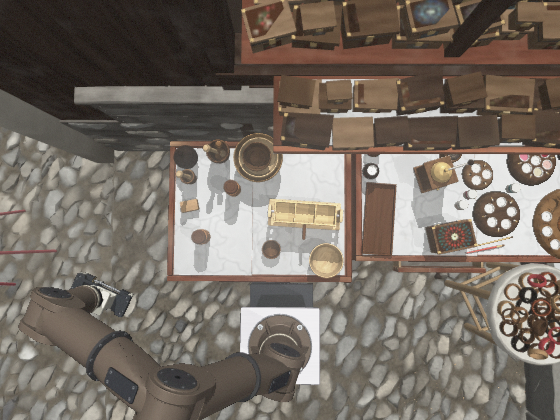

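View pics/s0.png

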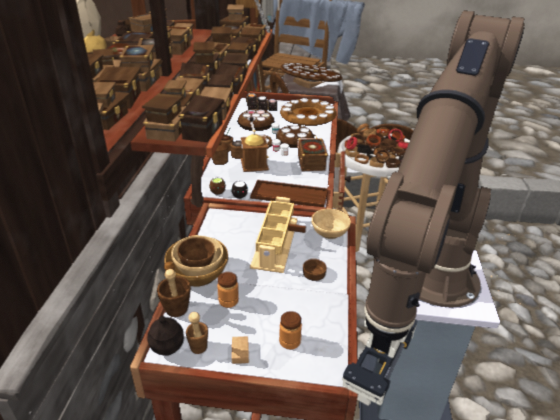

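The top view shows jars at about (201,237) and (232,187), the cradle at (305,213) with its tongue near (304,232), the packing tray at (378,218), the cup at (271,249) and the bowl at (325,260). I'll enlarge both views next.

Run:
```python
import cv2
a=cv2.imread('pics/t0.png')[130:285,165:365]; cv2.imwrite('pics/t0c.png',cv2.resize(a,None,fx=3.8,fy=3.8,interpolation=2))
a=cv2.imread('pics/s0.png')[170:370,140:360]; cv2.imwrite('pics/s0c.png',cv2.resize(a,None,fx=3,fy=3,interpolation=2))
```

```text
(no output)
```

View pics/t0c.png

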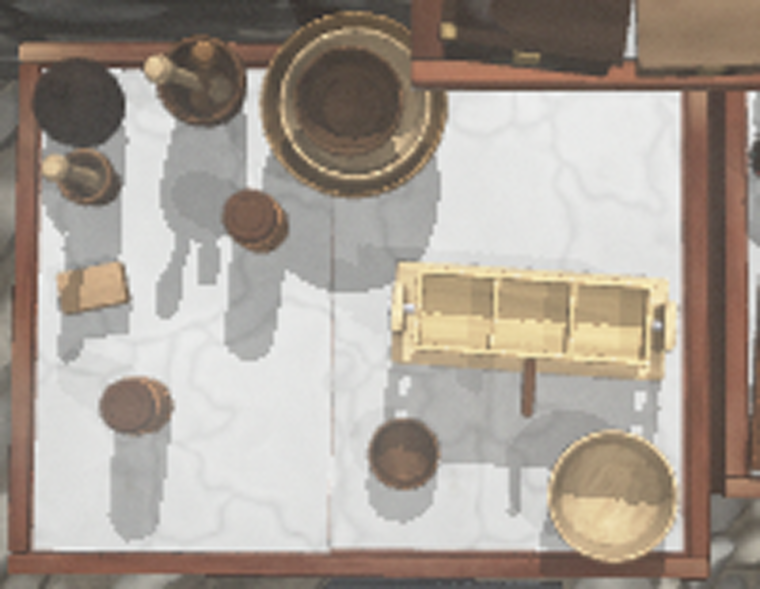

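View pics/s0c.png

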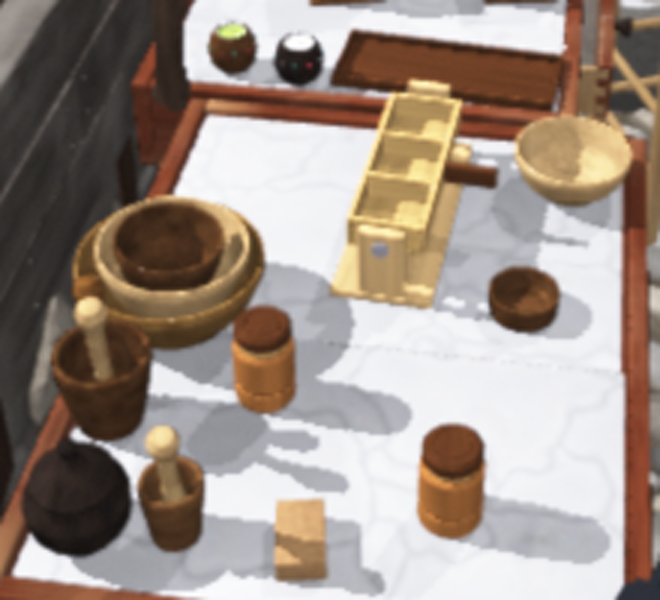

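Two jars are present: A has its lid at about (199,237) in the top view and (291,319) in the side view. B has its lid at (231,187) and (228,279). The cradle is turned slightly, and the tongue end is near (304,239) in the top view. I'll measure them by triangulation and rays.

```bash
cat >> h.py <<'E'
def load(f):
    d=np.load('pics/'+f+'.npy',allow_pickle=True).item(); d['image']=cv2.imread('pics/'+f+'.png'); return d
def tri(d1,p1,d2,p2):
    o1,r1=ray(d1,*p1); o2,r2=ray(d2,*p2); A=np.stack([r1,-r2],1); t=np.linalg.lstsq(A,o2-o1,rcond=None)[0]
    a=o1+t[0]*r1; b=o2+t[1]*r2; return (a+b)/2,np.linalg.norm(a-b)
def lid(d,u,v,R=16):
    "centroid of dark-lid pixels near u,v (largest blob)"
    im=d['image'].astype(int); s=im.sum(2); h=im[...,2]
    m=((h<125)&(im[...,2]-im[...,0]>22)).astype(np.uint8); k=np.zeros_like(m); cv2.circle(k,(int(u),int(v)),R,1,-1); m*=k
    n,l,st,c=cv2.connectedComponentsWithStats(m); i=1+np.argmax(st[1:,4]); return c[i],st[i]
E
python3 - <<'E'
from h import *
t=load('t0'); s=load('s0')
for n,p,q in(('A',(199.2,236.6),(291,319)),('B',(231,187.1),(227.7,279))):
    print(n,lid(t,*p),lid(s,*q)); print(tri(t,p,s,q)); print(onz(t,*p,.095))
c=lambda x,y:(165+x/3.8,130+y/3.8); e=lambda x,y:(140+x/3,170+y/3)
for x,y in((418,272),(650,290),(418,345),(648,362)): print('rim',onz(t,*c(x,y),.09).round(4))
for x,y in((395,263),(668,280),(390,363),(662,378)): print('outer',onz(t,*c(x,y),.09).round(4),onz(t,*c(x,y),.01).round(4))
print('tongue',onz(t,*c(530,362),.088).round(4),onz(t,*c(527,415),.088).round(4))
print('tongue tip tri',tri(t,c(527,415),s,e(496,172)))
P=[(363,183),(389,183),(393,255),(364,255)]
for p in P: print('pack',onz(t,*p,.018).round(4))
print('cup',onz(t,*c(404,455),.03),'bowl',onz(t,*c(613,496),.058),'shelf',[onz(t,*c(412,85),z).round(3) for z in(.2,.3,.4,.5)])
E
```

```text
A (array([194. , 234.5]), array([194, 234,   1,   2,   2], dtype=int32)) (array([290.78125   , 320.63888889]), array([281, 312,  20,  18, 288], dtype=int32))
(array([0.43515469, 0.31227767, 0.08574922]), np.float64(0.0005581268104132801))
[0.43551339 0.31019625 0.095     ]
B (array([231.42774566, 187.54913295]), array([224, 180,  17,  16, 173], dtype=int32)) (array([224.3255132 , 277.29325513]), array([211, 264,  26,  24, 341], dtype=int32))
(array([0.62821451, 0.19185054, 0.08720705]), np.float64(0.0005399135867122231))
[0.62698889 0.19068576 0.095     ]
rim [0.5722 0.0205 0.09  ]
rim [ 0.5552 -0.2147  0.09  ]
rim [0.4981 0.02   0.09  ]
rim [ 0.4823 -0.2125  0.09  ]
outer [0.5813 0.044  0.09  ] [0.5886 0.0475 0.01  ]
outer [ 0.5654 -0.2329  0.09  ] [ 0.5718 -0.2445  0.01  ]
outer [0.4797 0.0482 0.09  ] [0.4814 0.0519 0.01  ]
outer [ 0.4662 -0.2266  0.09  ] [ 0.4672 -0.2378  0.01  ]
tongue [ 0.4816 -0.0935  0.088 ] [ 0.428  -0.0906  0.088 ]
tongue tip tri (array([ 0.4279912 , -0.09095426,  0.08123197]), np.float64(6.939793968735271e-05))
pack [ 0.6557 -0.3333  0.018 ]
pack [ 0.6562 -0.4383  0.018 ]
pack [ 0.3664 -0.4512  0.018 ]
pack [ 0.3656 -0.3355  0.018 ]
cup [0.38452904 0.03549422 0.03      ] bowl [ 0.34525251 -0.18054566  0.058     ] shelf [array([0.74 , 0.024, 0.2  ]), array([0.719, 0.021, 0.3  ]), array([0.697, 0.018, 0.4  ]), array([0.676, 0.014, 0.5  ])]
```

```bash
cat >> h.py <<'E'
from scipy.spatial.transform import Rotation as Ro
def to(x,y,z,th=None):
    "tool-axes deltas to (x,y,z); th = world direction of tool y (mod pi); deltas are for current axes (move first, then turn)"
    s=arm.observe(); R=Ro.from_rotvec(s['ee_rot']).as_matrix(); d=R.T@(np.array([x,y,z])-s['position'])
    a=np.arctan2(R[1,1],R[0,1]); w=None
    if th is not None: w=-(((th-a)+np.pi/2)%np.pi-np.pi/2)
    print('t',round(s['clock'],2),'tool d',d.round(4),'turn',w,'ty ang',round(a,3),'zaxis',R[:,2].round(3),'q7',round(s['joints'][6],2),'F',np.round(s['force'],1),'w',round(s['width'],3))
E
python3 - <<'E'
from h import *
to(.4353,.310,.13,-.07)
t=load('t0'); im=t['image']
# packing tray fit: dark brown blob
m=((im[...,2].astype(int)<120)).astype(np.uint8); k=np.zeros_like(m); k[176:262,357:400]=1; m*=k; m=cv2.morphologyEx(m,cv2.MORPH_OPEN,np.ones((3,3)))
c=max(cv2.findContours(m,0,2)[0],key=cv2.contourArea); r=cv2.minAreaRect(c); print(r)
P=np.array([onz(t,*p,.018)[:2] for p in cv2.boxPoints(r)]); print(P.round(4),P.mean(0))
s=load('s0')
cv2.imwrite('pics/s0d.png',cv2.resize(s['image'][100:260,130:350],None,fx=3.6,fy=3.6,interpolation=2))
E
```

```text
t 0.1 tool d [-0.2738 -0.1655  0.0963] turn 1.2269223554664836 ty ang 1.157 zaxis [-0.    -0.001 -1.   ] q7 -0.08 F [ 0.2 -0.6 -0.9] w 0.997
((379.1123962402344, 219.99208068847656), (29.36123275756836, 75.63731384277344), 1.1691393852233887)
[[ 0.3556 -0.3341]
 [ 0.6603 -0.3423]
 [ 0.6584 -0.4607]
 [ 0.3541 -0.4512]] [ 0.5070921  -0.39707032]
```

View pics/s0d.png

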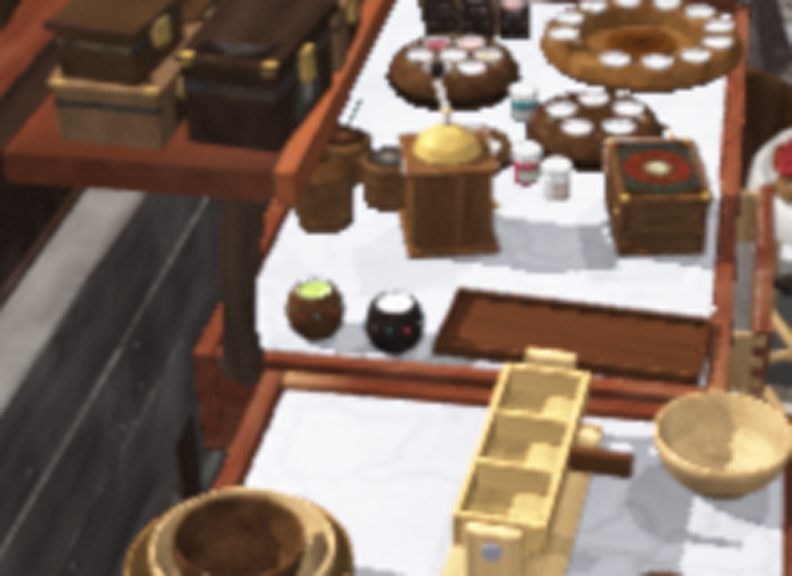

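```bash
python3 nudge.py '{"dx": [-0.034, -0.034, -0.034, -0.034, -0.034, -0.034, -0.034, -0.034, 0, 0], "dy": [-0.0207, -0.0207, -0.0207, -0.0207, -0.0207, -0.0207, -0.0207, -0.0207, 0, 0], "dz": [0, 0, 0, 0, 0, 0, 0, 0, 0, 0], "rz": [0, 0, 0, 0, 0, 0, 0, 0, 0, 0], "finger_gap": [0, 0, 0, 0, 0, 0, 0, 0, 0, 0]}' 20
python3 nudge.py '{"dx": [0, 0, 0, 0, 0, 0, 0, 0, 0, 0], "dy": [0, 0, 0, 0, 0, 0, 0, 0, 0, 0], "dz": [0, 0, 0, 0, 0, 0, 0, 0, 0, 0], "rz": [0.14, 0.14, 0.14, 0.14, 0.14, 0.14, 0.14, 0.14, 0.107, 0], "finger_gap": [0, 0, 0, 0, 0, 0, 0, 0, 0, 0]}'
python3 - <<'E'
from h import *
t=load('t0'); s=load('s0')
print('shelf',tri(t,(273.4,152.4),s,(209.2,157)))
to(.4353,.310,.11,-.07)
E
```

```text
clock: 1.1
position: [0.4341, 0.3103, 0.2266]
ee_rot: [-0.649, -3.073, 0.0]
force: [-0.4, 0.1, 0.4]
width: 0.179
gripper_force: 0.0
clock: 2.1
position: [0.4326, 0.3127, 0.2265]
ee_rot: [-2.297, -2.143, 0.001]
force: [-0.5, 0.3, 0.2]
width: 0.005
gripper_force: 0.0
shelf (array([0.70377722, 0.01883621, 0.38115664]), np.float64(0.005020670551945051))
t 2.1 tool d [-0.0025  0.0029  0.1165] turn 0.0008895557179722235 ty ang -0.069 zaxis [-0.001 -0.    -1.   ] q7 -0.67 F [-0.5  0.3  0.2] w 0.005
```

```bash
python3 nudge.py '{"dx": [-0.001, -0.001, 0, 0], "dy": [0.001, 0.001, 0, 0], "dz": [0.04, 0.04, 0.035, 0], "rz": [0, 0, 0, 0], "finger_gap": [0, 0, 0, 0]}'; python3 nudge.py '{"dx": [0, 0, 0, 0], "dy": [0, 0, 0, 0], "dz": [0.004, 0.004, 0.004, 0], "rz": [0, 0, 0, 0], "finger_gap": [0, 0, 0, 0]}'; python3 nudge.py '{"dx": [0, 0, 0], "dy": [0, 0, 0], "dz": [0.004, 0.003, 0], "rz": [0, 0, 0], "finger_gap": [0, 0, 0]}'
```

```text
clock: 2.5
position: [0.4324, 0.3081, 0.1078]
ee_rot: [-2.293, -2.147, 0.013]
force: [-0.9, -0.1, -0.2]
width: 0.001
gripper_force: 0.0
clock: 2.9
position: [0.4358, 0.3095, 0.1003]
ee_rot: [-2.297, -2.143, -0.002]
force: [0.8, -0.5, -0.8]
width: 0.005
gripper_force: 0.0
clock: 3.2
position: [0.4359, 0.3094, 0.0928]
ee_rot: [-2.298, -2.142, -0.001]
force: [0.2, -0.2, 1.0]
width: 0.002
gripper_force: 0.6
```

```bash
for i in 1; do python3 nudge.py '{"dx": [0, 0], "dy": [0, 0], "dz": [0.003, 0], "rz": [0, 0], "finger_gap": [0, 0]}'; python3 nudge.py '{"dx": [0, 0], "dy": [0, 0], "dz": [0.003, 0], "rz": [0, 0], "finger_gap": [0, 0]}';  done
```

```text
clock: 3.4
position: [0.4359, 0.3094, 0.0899]
ee_rot: [-2.298, -2.142, -0.001]
force: [0.2, -0.2, 2.1]
width: 0.006
gripper_force: 1.0
clock: 3.6
position: [0.4359, 0.3094, 0.0869]
ee_rot: [-2.298, -2.142, -0.001]
force: [0.6, 0.3, 2.2]
width: 0.007
gripper_force: 1.2
```

```bash
python3 nudge.py '{"dx": [0, 0, 0], "dy": [0, 0, 0], "dz": [0.0015, 0, 0], "rz": [0, 0, 0], "finger_gap": [0, 0, 0]}'
python3 - <<'E'
from h import *
d=snap('side','s1'); cv2.imwrite('pics/s1c.png',cv2.resize(d['image'][220:400,200:420],None,fx=3,fy=3,interpolation=2))
to(.4353,.310,.086)
E
```

```text
clock: 3.9
position: [0.436, 0.3094, 0.0862]
ee_rot: [-2.298, -2.142, -0.002]
force: [-1.9, -2.5, 13.8]
width: 0.007
gripper_force: 6.8
t 3.95 tool d [ 0.0005 -0.0007  0.0002] turn None ty ang -0.07 zaxis [ 0.001  0.001 -1.   ] q7 -0.59 F [-2.7 -1.1 13.5] w 0.007
```

View pics/s1c.png

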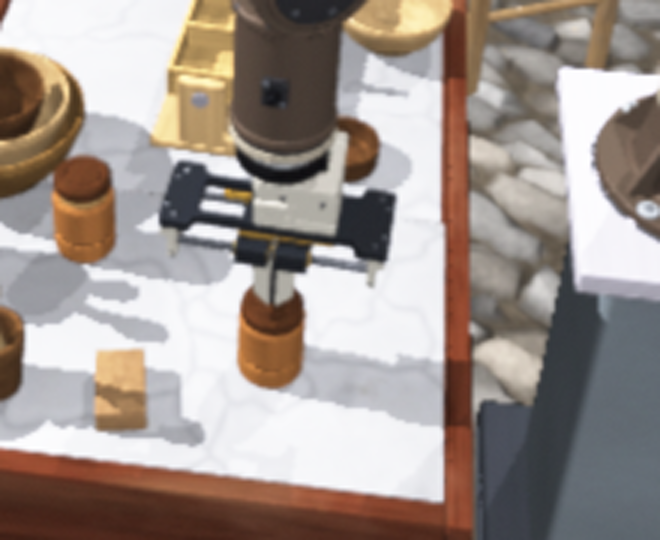

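The picture shows the closed fingers pressing on the middle of jar A's lid, at about (290,320) in the full image, and the lid looks down. I'll press a little harder to confirm it's solid.

```bash
python3 nudge.py '{"dx": [0, 0, 0, 0], "dy": [0, 0, 0, 0], "dz": [0.0012, 0.0012, 0, 0], "rz": [0, 0, 0, 0], "finger_gap": [0, 0, 0, 0]}'
```

```text
clock: 4.35
position: [0.4363, 0.3095, 0.0858]
ee_rot: [-2.298, -2.141, -0.004]
force: [-8.7, -6.8, 40.7]
width: 0.007
gripper_force: 20.6
```

```bash
python3 nudge.py '{"dx": [0, 0, 0, 0], "dy": [0, 0, 0, 0], "dz": [-0.02, -0.04, -0.04, 0], "rz": [0, 0, 0, 0], "finger_gap": [0, 0, 0, 0]}'
python3 - <<'E'
from h import *
to(.627,.1907,.17,-.07); d=snap('side','s2'); t=snap('top','t2')
p,st=lid(d,227.7,279); print(p,st); p,st=lid(t,231,187); print(p,st,onz(t,*p,.095))
p,st=lid(d,291,321); print('A',p,st)
E
```

```text
clock: 4.75
position: [0.4381, 0.3106, 0.1876]
ee_rot: [-2.298, -2.142, -0.013]
force: [0.5, 0.4, -0.2]
width: 0.003
gripper_force: 0.0
t 4.75 tool d [-0.1064  0.1968  0.018 ] turn -0.00048144281478257334 ty ang -0.07 zaxis [ 0.006  0.006 -1.   ] q7 -0.64 F [ 0.5  0.4 -0.2] w 0.003
[224.52905199 277.382263  ] [211 264  26  24 327]
[231.55696203 187.67088608] [224 180  17  16 158] [0.62478344 0.18850098 0.095     ]
A [290.60363636 322.95636364] [281 314  20  18 275]
```

```bash
python3 nudge.py '{"dx": [-0.0212, -0.0212, -0.0212, -0.0212, -0.0212, 0], "dy": [0.0394, 0.0394, 0.0394, 0.0394, 0.0394, 0], "dz": [0, 0, 0, 0, 0, 0], "rz": [0, 0, 0, 0, 0, 0], "finger_gap": [0, 0, 0, 0, 0, 0]}'; python3 nudge.py '{"dx": [0, 0, 0, 0, 0, 0, 0, 0, 0, 0], "dy": [0, 0, 0, 0, 0, 0, 0, 0, 0, 0], "dz": [0, 0, 0, 0, 0, 0, 0, 0, 0, 0], "rz": [0.15, 0.15, 0.15, 0.15, 0.15, 0.15, 0.15, 0.15, 0.15, 0.15], "finger_gap": [0, 0, 0, 0, 0, 0, 0, 0, 0, 0]}'; python3 -c "
from h import *
to(.6262,.190,.105)"
```

```text
clock: 5.45
position: [0.6285, 0.1828, 0.1806]
ee_rot: [2.303, 2.131, -0.005]
force: [0.3, -0.4, 0.3]
width: 0.008
gripper_force: 0.0
clock: 6.45
position: [0.6236, 0.1895, 0.1808]
ee_rot: [3.14, -0.009, -0.004]
force: [-0.4, -0.2, 0.1]
width: 0.009
gripper_force: 0.0
t 6.45 tool d [ 0.0028 -0.0006  0.0758] turn None ty ang -1.576 zaxis [-0.003 -0.001 -1.   ] q7 -1.55 F [-0.4 -0.2  0.1] w 0.009
```

```bash
python3 nudge.py '{"dx": [0.002, 0, 0, 0, 0, 0, 0, 0, 0, 0], "dy": [0, 0, 0, 0, 0, 0, 0, 0, 0, 0], "dz": [0.035, 0.035, 0.003, 0.003, 0.003, 0.003, 0.003, 0.003, 0.003, 0], "rz": [0, 0, 0, 0, 0, 0, 0, 0, 0, 0], "finger_gap": [0, 0, 0, 0, 0, 0, 0, 0, 0, 0]}';  python3 nudge.py '{"dx": [0, 0, 0], "dy": [0, 0, 0], "dz": [0.002, 0.002, 0], "rz": [0, 0, 0], "finger_gap": [0, 0, 0]}'
```

```text
clock: 7.45
position: [0.6271, 0.1897, 0.0924]
ee_rot: [-3.141, -0.001, -0.002]
force: [-0.4, -0.6, 2.5]
width: 0.003
gripper_force: 1.3
clock: 7.75
position: [0.6271, 0.1897, 0.0885]
ee_rot: [-3.141, -0.001, -0.002]
force: [-1.1, -1.2, 4.0]
width: 0.007
gripper_force: 2.2
```

```bash
python3 nudge.py '{"dx": [0, 0, 0, 0], "dy": [0, 0, 0, 0], "dz": [0.002, 0.0015, 0, 0], "rz": [0, 0, 0, 0], "finger_gap": [0, 0, 0, 0]}';  python3 nudge.py '{"dx": [0, 0, 0], "dy": [0, 0, 0], "dz": [0.001, 0, 0], "rz": [0, 0, 0], "finger_gap": [0, 0, 0]}'
```

```text
clock: 8.15
position: [0.6273, 0.1897, 0.0862]
ee_rot: [-3.14, -0.001, -0.002]
force: [-4.7, -0.1, 16.3]
width: 0.002
gripper_force: 8.1
clock: 8.45
position: [0.6275, 0.1897, 0.0862]
ee_rot: [-3.14, -0.001, -0.003]
force: [-8.1, -0.3, 24.8]
width: 0.002
gripper_force: 12.3
```

```bash
python3 nudge.py '{"dx": [0, 0, 0, 0, 0, 0, 0], "dy": [0, 0, 0, 0, 0, 0, 0], "dz": [-0.03, -0.04, 0, 0, 0, 0, 0], "rz": [0, 0, 0.13, 0.13, 0.13, 0, 0], "finger_gap": [0, 1, 1, 1, 1, 1, 1]}'
python3 - <<'E'
from h import *
s=snap('side','s3'); t=load('t2')
c=lambda x,y:(165+x/3.8,130+y/3.8); e=lambda x,y:(140+x/3,170+y/3)
print('bowl',[onz(t,*c(353,103),z).round(3) for z in(.05,.1)],'left edge',onz(t,*c(262,103),.1).round(3),'front',onz(t,*c(353,195),.1).round(3))
print('mortar',onz(t,*c(200,80),.09).round(3),onz(t,*c(200,125),.09).round(3))
print(lid(s,224.5,279)); to(.6268,.190,.039,1.2)
E
```

```text
clock: 9.15
position: [0.6267, 0.1896, 0.1532]
ee_rot: [3.083, -0.602, 0.0]
force: [0.4, -0.3, 0.7]
width: 0.475
gripper_force: 0.0
bowl [array([0.753, 0.091, 0.05 ]), array([0.743, 0.088, 0.1  ])] left edge [0.743 0.18  0.1  ] front [0.649 0.087 0.1  ]
mortar [0.769 0.246 0.09 ] [0.722 0.245 0.09 ]
(array([228.0657277, 282.3943662]), array([219, 275,  19,  15, 213], dtype=int32))
t 9.2 tool d [-0.     -0.0005  0.1142] turn -0.014892730221147232 ty ang -1.956 zaxis [-0. -0. -1.] q7 -1.84 F [-0.4 -0.   0.5] w 0.52
```

```bash
python3 nudge.py '{"dx": [0, 0, 0, 0, 0, 0, 0, 0, 0], "dy": [0, 0, 0, 0, 0, 0, 0, 0, 0], "dz": [0, 0, 0, 0, 0.03, 0.04, 0.03, 0.014, 0], "rz": [0, 0, 0, 0, 0, 0, 0, 0, 0], "finger_gap": [1, 1, 1, 1, 1, 1, 1, 1, 1]}' 25;  python3 nudge.py '{"dx": [0, 0, 0, 0, 0, 0, 0, 0], "dy": [0, 0, 0, 0, 0, 0, 0, 0], "dz": [0, 0, 0, 0, 0, 0, 0, 0], "rz": [0, 0, 0, 0, 0, 0, 0, 0], "finger_gap": [0, 0, 0, 0, 0, 0, 0, 0]}' 25
```

```text
clock: 10.1
position: [0.6256, 0.1893, 0.0377]
ee_rot: [3.081, -0.607, -0.004]
force: [-0.5, 0.5, 0.2]
width: 1.001
gripper_force: 0.0
clock: 10.9
position: [0.6274, 0.1903, 0.0403]
ee_rot: [-3.081, 0.607, -0.002]
force: [-0.6, 1.4, 6.3]
width: 0.644
gripper_force: 25.0
```

```bash
python3 nudge.py '{"dx": [0, 0, 0, 0, 0], "dy": [0, 0, 0, 0, 0], "dz": [-0.02, -0.04, -0.04, -0.04, 0], "rz": [0, 0, 0, 0, 0], "finger_gap": [0, 0, 0, 0, 0]}' 25; python3 -c "
from h import *
to(.533,-.019,.18,-.07)"
```

```text
clock: 11.4
position: [0.6296, 0.189, 0.1848]
ee_rot: [-3.079, 0.608, -0.011]
force: [-0.1, 0.2, -1.3]
width: 0.642
gripper_force: 25.0
t 11.4 tool d [-0.0103  0.2291  0.0037] turn 1.250949089599522 ty ang -1.961 zaxis [ 0.008  0.002 -1.   ] q7 -1.86 F [-0.1  0.2 -1.3] w 0.642
```

```bash
python3 nudge.py '{"dx": [-0.0017, -0.0017, -0.0017, -0.0017, -0.0017, -0.0017, 0], "dy": [0.0382, 0.0382, 0.0382, 0.0382, 0.0382, 0.0382, 0], "dz": [0, 0, 0, 0, 0, 0, 0], "rz": [0, 0, 0, 0, 0, 0, 0], "finger_gap": [0, 0, 0, 0, 0, 0, 0]}'; python3 nudge.py '{"dx": [0, 0, 0, 0, 0, 0, 0, 0, 0, 0], "dy": [0, 0, 0, 0, 0, 0, 0, 0, 0, 0], "dz": [0, 0, 0, 0, 0, 0, 0, 0, 0, 0], "rz": [0.139, 0.139, 0.139, 0.139, 0.139, 0.139, 0.139, 0.139, 0.139, 0], "finger_gap": [0, 0, 0, 0, 0, 0, 0, 0, 0, 0]}'
python3 - <<'E'
from h import *
to(.533,-.019,.1025,-.07)
d=snap('top','t4'); e=snap('side','s4')
a=cv2.resize(d['image'][170:290,170:400],None,fx=3.4,fy=3.4,interpolation=2)[:, :780]
cv2.imwrite('pics/s4c.png',cv2.resize(e['image'][120:350,180:400],None,fx=2.6,fy=2.6,interpolation=2))
E
```

```text
clock: 12.1
position: [0.5271, -0.0242, 0.1791]
ee_rot: [3.079, -0.62, -0.002]
force: [0.0, -0.5, -2.2]
width: 0.649
gripper_force: 25.0
clock: 13.1
position: [0.5298, -0.0182, 0.1784]
ee_rot: [2.14, -2.298, -0.001]
force: [-0.9, 0.2, -2.9]
width: 0.648
gripper_force: 25.0
t 13.1 tool d [ 0.0005 -0.0034  0.0759] turn -0.0014277006243728074 ty ang 3.07 zaxis [-0.002 -0.001 -1.   ] q7 -2.57 F [-0.9  0.2 -2.9] w 0.648
```

View pics/s4c.png

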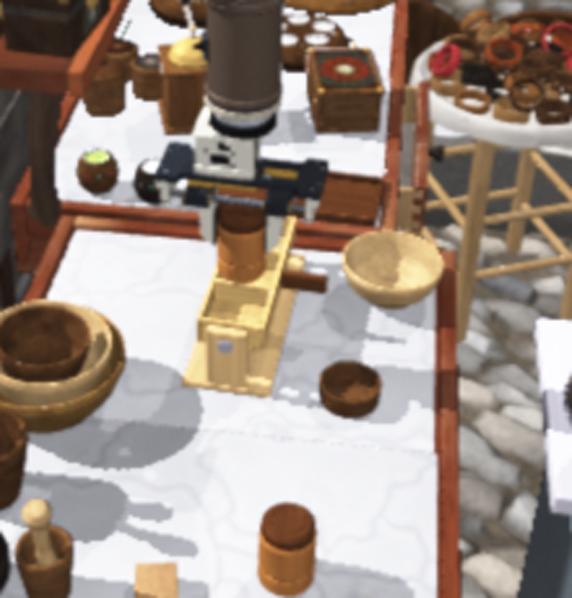

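The jar hangs upright in the grip over bay 3, near (272,215) in the full image, with its lid flush. Jar A stands untouched at about (290,325). I'll lower it in.

```bash
python3 nudge.py '{"dx": [0, 0, 0], "dy": [-0.0034, 0, 0], "dz": [0.02, 0.02, 0], "rz": [0, 0, 0], "finger_gap": [0, 0, 0]}';python3 nudge.py '{"dx": [0, 0, 0, 0], "dy": [0, 0, 0, 0], "dz": [0.01, 0.01, 0.01, 0], "rz": [0, 0, 0, 0], "finger_gap": [0, 0, 0, 0]}'
python3 - <<'E'
from h import *
to(.533,-.019,.1005,-.07)
e=snap('side','s5'); 
cv2.imwrite('pics/s5c.png',cv2.resize(e['image'][160:290,200:330],None,fx=4.6,fy=4.6,interpolation=2))
E
```

```text
clock: 13.5
position: [0.5322, -0.0183, 0.1374]
ee_rot: [2.145, -2.292, -0.004]
force: [-0.7, -0.3, -1.7]
width: 0.646
gripper_force: 25.0
clock: 13.9
position: [0.533, -0.0186, 0.1082]
ee_rot: [2.143, -2.296, -0.002]
force: [0.8, 0.4, -2.3]
width: 0.648
gripper_force: 25.0
t 13.9 tool d [ 0.0004 -0.0001  0.0077] turn 0.0008350921540136724 ty ang 3.072 zaxis [-0.002  0.    -1.   ] q7 -2.49 F [ 0.8  0.4 -2.3] w 0.648
```

View pics/s5c.png

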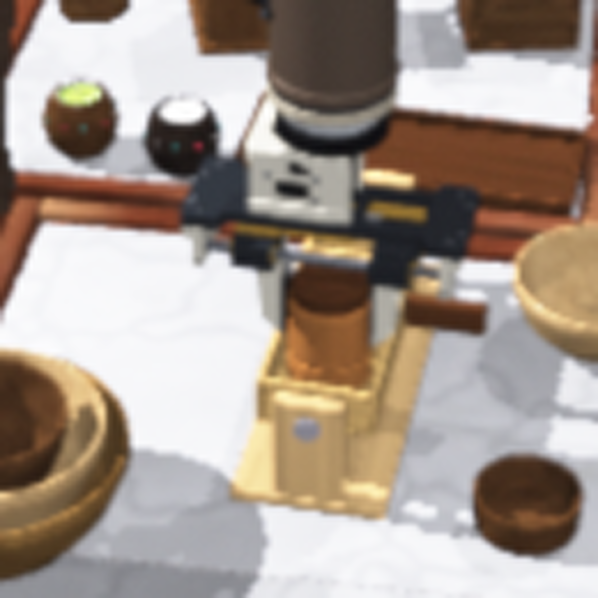

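The jar sits centred inside the left bay, its foot behind the near wall at about (271,243). I'll lower it to the floor and release.

```bash
python3 nudge.py '{"dx": [0, 0, 0], "dy": [0, 0, 0], "dz": [0.003, 0.003, 0], "rz": [0, 0, 0], "finger_gap": [0, 0, 0]}';python3 nudge.py '{"dx": [0, 0], "dy": [0, 0], "dz": [0.001, 0], "rz": [0, 0], "finger_gap": [0, 0]}';python3 nudge.py '{"dx": [0, 0], "dy": [0, 0], "dz": [0.001, 0], "rz": [0, 0], "finger_gap": [0, 0]}'
```

```text
clock: 14.25
position: [0.5336, -0.0188, 0.1032]
ee_rot: [-2.143, 2.297, 0.0]
force: [-1.1, 0.1, -2.6]
width: 0.649
gripper_force: 25.0
clock: 14.45
position: [0.5337, -0.0188, 0.1023]
ee_rot: [-2.143, 2.297, -0.0]
force: [0.1, 1.3, -2.2]
width: 0.65
gripper_force: 25.0
clock: 14.65
position: [0.5337, -0.0188, 0.1013]
ee_rot: [2.143, -2.297, -0.0]
force: [-0.0, 0.4, -2.0]
width: 0.65
gripper_force: 25.0
```

```bash
python3 nudge.py '{"dx": [0, 0], "dy": [0, 0], "dz": [0.001, 0], "rz": [0, 0], "finger_gap": [0, 0]}';python3 nudge.py '{"dx": [0, 0], "dy": [0, 0], "dz": [0.001, 0], "rz": [0, 0], "finger_gap": [0, 0]}'
```

```text
clock: 14.85
position: [0.5337, -0.0188, 0.1003]
ee_rot: [-2.143, 2.297, -0.0]
force: [0.7, 0.1, -1.4]
width: 0.649
gripper_force: 25.0
clock: 15.05
position: [0.5338, -0.0188, 0.1002]
ee_rot: [-2.142, 2.297, 0.001]
force: [-4.7, 1.9, 12.2]
width: 0.648
gripper_force: 25.0
```

```bash
python3 nudge.py '{"dx": [0, 0, 0, 0, 0, 0, 0, 0], "dy": [0, 0, 0, 0, 0, 0, 0, 0], "dz": [0, 0, 0, 0, -0.03, -0.04, -0.04, 0], "rz": [0, 0, 0, 0, 0, 0, 0, 0], "finger_gap": [1, 1, 1, 1, 1, 1, 1, 1]}'; python3 nudge.py '{"dx": [0, 0, 0, 0, 0, 0, 0, 0, 0, 0], "dy": [0, 0, 0, 0, 0, 0, 0, 0, 0, 0], "dz": [0, 0, 0, 0, 0, 0, 0, 0, 0, 0], "rz": [-0.15, -0.15, -0.15, -0.15, -0.15, -0.15, -0.15, -0.15, -0.15, -0.15], "finger_gap": [1, 1, 1, 1, 1, 1, 1, 1, 1, 1]}';  python3 nudge.py '{"dx": [0, 0, 0, 0, 0, 0, 0, 0, 0, 0], "dy": [0, 0, 0, 0, 0, 0, 0, 0, 0, 0], "dz": [0, 0, 0, 0, 0, 0, 0, 0, 0, 0], "rz": [-0.15, -0.15, -0.15, -0.15, -0.15, -0.15, -0.15, -0.15, -0.15, -0.15], "finger_gap": [1, 1, 1, 1, 1, 1, 1, 1, 1, 1]}'
python3 - <<'E'
from h import *
t=snap('top','t6'); s=snap('side','s6')
p,st=lid(s,290.6,323); print(p,st,proj(s,(.4355,.3095,.086)))
print('B',proj(s,(.533,-.019,.146)),lid(s,*proj(s,(.533,-.019,.146))))
to(.4355,.3095,.2,-.07)
E
```

```text
clock: 15.85
position: [0.5361, -0.0202, 0.2138]
ee_rot: [-2.139, 2.294, -0.008]
force: [0.5, -0.9, -0.3]
width: 1.001
gripper_force: 0.0
clock: 16.85
position: [0.5334, -0.0188, 0.2089]
ee_rot: [-3.134, 0.211, 0.001]
force: [0.2, 0.4, -0.5]
width: 1.0
gripper_force: 0.0
clock: 17.85
position: [0.5333, -0.0188, 0.2088]
ee_rot: [-2.437, -1.982, 0.001]
force: [0.1, -0.1, -1.2]
width: 0.999
gripper_force: 0.0
[290.66308244 322.86379928] [281 314  20  18 279] (np.float64(290.87212977219826), np.float64(318.1031754617022))
B (np.float64(271.09647277195836), np.float64(221.66616718188942)) (array([271.72121212, 224.05454545]), array([264, 218,  16,  13, 165], dtype=int32))
t 17.95 tool d [ 0.301  -0.1639  0.0091] turn -0.13890560935081409 ty ang -0.209 zaxis [-0.001  0.    -1.   ] q7 -0.1 F [ 0.2 -0.4 -0.4] w 1.004
```

```bash
python3 nudge.py '{"dx": [0.0376, 0.0376, 0.0376, 0.0376, 0.0376, 0.0376, 0.0376, 0.0376, 0, 0], "dy": [-0.0205, -0.0205, -0.0205, -0.0205, -0.0205, -0.0205, -0.0205, -0.0205, 0, 0], "dz": [0, 0, 0, 0, 0, 0, 0, 0, 0, 0], "rz": [0, 0, 0, 0, 0, 0, 0, 0, -0.139, 0], "finger_gap": [1, 1, 1, 1, 1, 1, 1, 1, 1, 1]}'
python3 - <<'E'
from h import *
s=snap('side','s7'); p,st=lid(s,290.6,323,24); print(p,st)
to(.4355,.3095,.039,-.07)
E
```

```text
clock: 18.95
position: [0.4355, 0.3108, 0.2088]
ee_rot: [-2.299, -2.141, 0.001]
force: [-0.8, -0.6, 0.1]
width: 0.999
gripper_force: 0.0
[290.61956522 322.94565217] [281 314  20  18 276]
t 19.0 tool d [ 0.0002 -0.0007  0.1699] turn -0.007219697476152032 ty ang -0.077 zaxis [-0.    -0.001 -1.   ] q7 -0.68 F [ 0.3 -0.4  0.6] w 0.999
```

```bash
python3 nudge.py '{"dx": [0, 0, 0, 0, 0, 0], "dy": [0, 0, 0, 0, 0, 0], "dz": [0.04, 0.04, 0.04, 0.03, 0.019, 0], "rz": [0, 0, 0, 0, 0, 0], "finger_gap": [1, 1, 1, 1, 1, 1]}';  python3 nudge.py '{"dx": [0, 0, 0, 0, 0, 0, 0], "dy": [0, 0, 0, 0, 0, 0, 0], "dz": [0, 0, 0, 0, 0, 0, 0], "rz": [0, 0, 0, 0, 0, 0, 0], "finger_gap": [0, 0, 0, 0, 0, 0, 0]}' 25;python3 nudge.py '{"dx": [0, 0, 0, 0, 0], "dy": [0, 0, 0, 0, 0], "dz": [-0.02, -0.04, -0.04, -0.04, 0], "rz": [0, 0, 0, 0, 0], "finger_gap": [0, 0, 0, 0, 0]}' 25; python3 -c "
from h import *
to(.522,-.1745,.18,-.07)"
```

```text
clock: 19.6
position: [0.4356, 0.3068, 0.0381]
ee_rot: [2.308, 2.131, -0.008]
force: [-0.0, -0.7, 1.1]
width: 0.997
gripper_force: 0.0
clock: 20.3
position: [0.4366, 0.31, 0.0411]
ee_rot: [-2.3, -2.14, -0.002]
force: [-1.0, -0.8, 6.5]
width: 0.648
gripper_force: 25.0
clock: 20.8
position: [0.4388, 0.3114, 0.1854]
ee_rot: [-2.3, -2.139, -0.014]
force: [0.7, 0.7, -2.8]
width: 0.645
gripper_force: 25.0
t 20.8 tool d [-0.4786  0.1181  0.003 ] turn -0.002487549918384735 ty ang -0.072 zaxis [ 0.006  0.006 -1.   ] q7 -0.67 F [ 0.7  0.7 -2.8] w 0.645
```

```bash
python3 nudge.py '{"dx": [0, 0, -0.0399, -0.0399, -0.0399, -0.0399, -0.0399, -0.0399, -0.0399, -0.0399], "dy": [0, 0, 0.0098, 0.0098, 0.0098, 0.0098, 0.0098, 0.0098, 0.0098, 0.0098], "dz": [-0.03, -0.03, 0, 0, 0, 0, 0, 0, 0, 0], "rz": [0, 0, 0, 0, 0, 0, 0, 0, 0, 0], "finger_gap": [0, 0, 0, 0, 0, 0, 0, 0, 0, 0]}'; python3 nudge.py '{"dx": [-0.0399, -0.0399, -0.0399, -0.0399, 0, 0], "dy": [0.0098, 0.0098, 0.0098, 0.0098, 0, 0], "dz": [0, 0, 0, 0, 0, 0], "rz": [0, 0, 0, 0, 0, 0], "finger_gap": [0, 0, 0, 0, 0, 0]}';python3 -c "
from h import *
to(.522,-.1745,.14,-.07)"
```

```text
clock: 21.8
position: [0.4909, -0.0159, 0.2395]
ee_rot: [-2.299, -2.14, 0.001]
force: [1.2, -0.7, -2.7]
width: 0.648
gripper_force: 25.0
clock: 22.4
position: [0.5184, -0.1772, 0.2393]
ee_rot: [-2.302, -2.136, 0.002]
force: [0.0, 1.1, -2.9]
width: 0.646
gripper_force: 25.0
t 22.4 tool d [0.003  0.0036 0.0993] turn -0.004818045625029965 ty ang -0.075 zaxis [-0.002  0.    -1.   ] q7 0.36 F [ 0.   1.1 -2.9] w 0.646
```

```bash
python3 nudge.py '{"dx": [0.003, 0, 0, 0, 0], "dy": [0.0036, 0, 0, 0, 0], "dz": [0.03, 0.03, 0.03, 0.009, 0], "rz": [0, 0, 0, 0, 0], "finger_gap": [0, 0, 0, 0, 0]}';python3 -c "
from h import *
to(.522,-.1745,.103,-.07)"
```

```text
clock: 22.9
position: [0.5221, -0.1721, 0.1401]
ee_rot: [-2.296, -2.14, 0.002]
force: [0.1, -1.3, -2.0]
width: 0.651
gripper_force: 25.0
t 22.9 tool d [-0.0024  0.0002  0.0371] turn -0.0006125319145449115 ty ang -0.071 zaxis [-0.003  0.001 -1.   ] q7 0.43 F [ 0.1 -1.3 -2. ] w 0.651
```

```bash
python3 nudge.py '{"dx": [-0.001, 0, 0, 0, 0], "dy": [0, 0, 0, 0, 0], "dz": [0.01, 0.01, 0.01, 0.006, 0], "rz": [0, 0, 0, 0, 0], "finger_gap": [0, 0, 0, 0, 0]}';python3 nudge.py '{"dx": [0, 0], "dy": [0, 0], "dz": [0.001, 0], "rz": [0, 0], "finger_gap": [0, 0]}';python3 nudge.py '{"dx": [0, 0], "dy": [0, 0], "dz": [0.001, 0], "rz": [0, 0], "finger_gap": [0, 0]}'
```

```text
clock: 23.4
position: [0.5223, -0.1745, 0.1044]
ee_rot: [-2.299, -2.139, 0.001]
force: [0.0, -1.1, -2.4]
width: 0.649
gripper_force: 25.0
clock: 23.6
position: [0.5231, -0.1748, 0.1045]
ee_rot: [2.3, 2.14, 0.0]
force: [0.3, -1.1, -1.7]
width: 0.651
gripper_force: 25.0
clock: 23.8
position: [0.523, -0.1746, 0.1034]
ee_rot: [2.3, 2.14, 0.0]
force: [0.2, -1.1, -3.2]
width: 0.648
gripper_force: 25.0
```

```bash
python3 -c "
from h import *
to(.522,-.1745,.1,-.07)
s=snap('side','s8'); cv2.imwrite('pics/s8c.png',cv2.resize(s['image'][150:280,210:340],None,fx=4.6,fy=4.6,interpolation=2))"
```

```text
t 23.8 tool d [ 0.0001 -0.001   0.0034] turn -0.0020253349055088243 ty ang -0.072 zaxis [ 0.  0. -1.] q7 0.46 F [ 0.2 -1.1 -3.2] w 0.648
```

View pics/s8c.png

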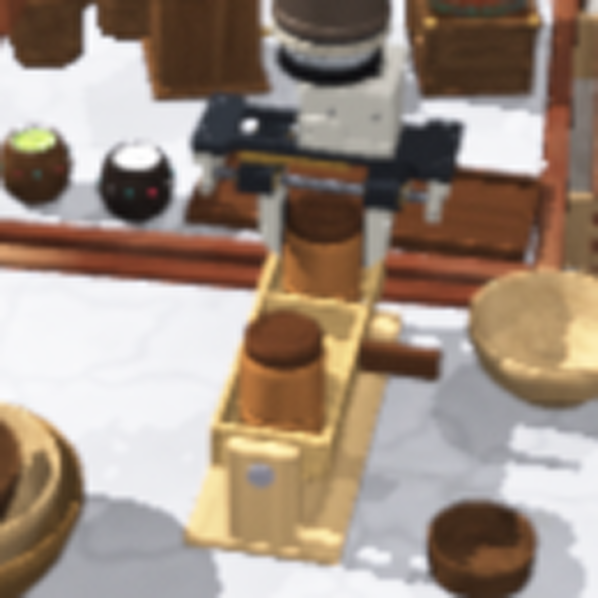

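Both jars are in the outer bays, jar B at about (271,230) and jar A, still gripped, at (281,207); the tongue is at (297,228). I'll lower the last 3 mm and release.

```bash
python3 nudge.py '{"dx": [0, 0, 0], "dy": [0, 0, 0], "dz": [0.001, 0.001, 0], "rz": [0, 0, 0], "finger_gap": [0, 0, 0]}';python3 nudge.py '{"dx": [0, 0], "dy": [0, 0], "dz": [0.001, 0], "rz": [0, 0], "finger_gap": [0, 0]}';python3 nudge.py '{"dx": [0, 0], "dy": [0, 0], "dz": [0.001, 0], "rz": [0, 0], "finger_gap": [0, 0]}'
```

```text
clock: 24.15
position: [0.5228, -0.1746, 0.1012]
ee_rot: [-2.3, -2.14, 0.0]
force: [-0.6, -0.1, -2.3]
width: 0.646
gripper_force: 25.0
clock: 24.35
position: [0.5229, -0.1747, 0.1011]
ee_rot: [-2.3, -2.14, -0.001]
force: [-3.1, 1.8, 8.1]
width: 0.65
gripper_force: 25.0
clock: 24.55
position: [0.5229, -0.1747, 0.1009]
ee_rot: [-2.3, -2.14, -0.002]
force: [-7.5, 3.0, 20.0]
width: 0.648
gripper_force: 25.0
```

```bash
python3 nudge.py '{"dx": [0, 0, 0, 0, 0, 0, 0, 0], "dy": [0, 0, 0, 0, 0, 0, 0, 0], "dz": [0, 0, 0, 0, -0.03, -0.04, -0.04, 0], "rz": [0, 0, 0, 0, 0, 0, 0, 0], "finger_gap": [1, 1, 1, 1, 1, 1, 1, 1]}'; python3 nudge.py '{"dx": [0, 0, 0, 0, 0, 0, 0, 0, 0, 0], "dy": [0, 0, 0, 0, 0, 0, 0, 0, 0, 0], "dz": [0, 0, 0, 0, 0, 0, 0, 0, 0, 0], "rz": [0.15, 0.15, 0.15, 0.15, 0.15, 0.15, 0.15, 0.15, 0.15, 0.15], "finger_gap": [0.6, 0.6, 0.6, 0.6, 0.6, 0.6, 0.6, 0.6, 0.6, 0.6]}'
python3 - <<'E'
from h import *
to(.4427,-.0908,.2,1.5)
t=snap('top','t9'); s=snap('side','s9')
cv2.imwrite('pics/t9c.png',cv2.resize(t['image'][190:270,260:350],None,fx=6,fy=6,interpolation=2))
for n,p in(('B',(.533,-.019,.146)),('A',(.5225,-.1745,.146))): print(n,proj(s,p),lid(s,*proj(s,p)))
E
```

```text
clock: 25.35
position: [0.5256, -0.176, 0.2142]
ee_rot: [2.296, 2.135, 0.008]
force: [0.7, -0.0, -0.3]
width: 1.0
gripper_force: 0.0
clock: 26.35
position: [0.5227, -0.1745, 0.2087]
ee_rot: [3.142, -0.012, -0.001]
force: [0.6, -0.8, -0.8]
width: 0.601
gripper_force: 0.0
t 26.35 tool d [-0.0806 -0.0831  0.0088] turn 0.063397501085662 ty ang -1.578 zaxis [-0.001 -0.    -1.   ] q7 -0.92 F [ 0.6 -0.8 -0.8] w 0.601
B (np.float64(271.09647277195836), np.float64(221.66616718188942)) (array([271.51136364, 223.92045455]), array([264, 218,  16,  13, 176], dtype=int32))
A (np.float64(280.3645706797247), np.float64(194.71333959590336)) (array([280.18647166, 192.57586837]), array([264, 182,  33,  22, 547], dtype=int32))
```

```bash
python3 nudge.py '{"dx": [-0.04, -0.0406, 0, 0, 0, 0], "dy": [-0.0415, -0.0416, 0, 0, 0, 0], "dz": [0, 0, 0, 0.03, 0.03, 0], "rz": [0, 0, 0.063, 0, 0, 0], "finger_gap": [0.6, 0.6, 0.6, 0.6, 0.6, 0.6]}'
python3 - <<'E'
from h import *
to(.4427,-.0908,.056,1.5)
s=snap('side','s10'); cv2.imwrite('pics/s10c.png',cv2.resize(s['image'][150:280,210:340],None,fx=4.6,fy=4.6,interpolation=2))
E
```

```text
clock: 27.05
position: [0.4511, -0.102, 0.1468]
ee_rot: [3.14, -0.094, -0.008]
force: [0.2, -0.1, -0.3]
width: 0.602
gripper_force: 0.0
t 27.05 tool d [-0.0086 -0.0107  0.0908] turn 0.010905794396155244 ty ang -1.631 zaxis [-0.005  0.    -1.   ] q7 -1.05 F [ 0.2 -0.1 -0.3] w 0.602
```

View pics/s10c.png

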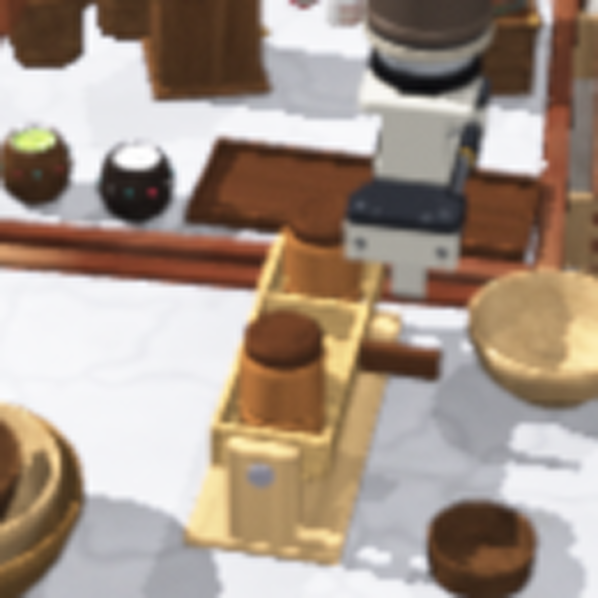

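The gripper is above the tongue, which ends near (305,229), and both jars stand in their bays. I'll correct sideways and go down.

```bash
python3 nudge.py '{"dx": [-0.0086, 0], "dy": [-0.0107, 0], "dz": [0, 0], "rz": [0, 0], "finger_gap": [0.6, 0.6]}'; python3 -c "
from h import *
to(.4427,-.0908,.056,1.5)"
```

```text
clock: 27.3
position: [0.4453, -0.0912, 0.1502]
ee_rot: [-3.139, 0.098, -0.0]
force: [-0.4, -0.4, -0.2]
width: 0.598
gripper_force: 0.0
t 27.3 tool d [-0.0027 -0.0002  0.0942] turn 0.008604558983132726 ty ang -1.633 zaxis [ 0.     0.001 -1.   ] q7 -1.08 F [-0.4 -0.4 -0.2] w 0.598
```

```bash
python3 nudge.py '{"dx": [-0.003, 0, 0, 0, 0], "dy": [0, 0, 0, 0, 0], "dz": [0.03, 0.03, 0.02, 0.014, 0], "rz": [0.008, 0, 0, 0, 0], "finger_gap": [0.6, 0.6, 0.6, 0.6, 0.6]}'; python3 nudge.py '{"dx": [0, 0, 0, 0, 0, 0, 0], "dy": [0, 0, 0, 0, 0, 0, 0], "dz": [0, 0, 0, 0, 0, 0, 0], "rz": [0, 0, 0, 0, 0, 0, 0], "finger_gap": [0, 0, 0, 0, 0, 0, 0]}' 30; python3 -c "
from h import *
to(.4427,-.0908,.056,1.5)"
```

```text
clock: 27.8
position: [0.4426, -0.0918, 0.055]
ee_rot: [3.14, -0.112, -0.001]
force: [0.4, 0.9, 0.1]
width: 0.598
gripper_force: 0.0
clock: 28.5
position: [0.4426, -0.0909, 0.0555]
ee_rot: [-3.139, 0.112, -0.0]
force: [-0.4, 3.0, 4.9]
width: 0.127
gripper_force: 30.0
t 28.5 tool d [ 0.0001 -0.0001 -0.0005] turn -0.0006673046422873696 ty ang -1.642 zaxis [ 0.     0.001 -1.   ] q7 -0.9 F [-0.4  3.   4.9] w 0.127
```

```bash
python3 nudge.py '{"dx": [0.0001, 0.0003, 0.0005, 0.0007, 0.0009, 0.001, 0], "dy": [0, 0, 0, 0, 0, 0, 0], "dz": [-0.0041, -0.0041, -0.0041, -0.004, -0.004, -0.0039, 0], "rz": [0, 0, 0, 0, 0, 0, 0], "finger_gap": [0, 0, 0, 0, 0, 0, 0]}' 35; python3 nudge.py '{"dx": [0.0013, 0.0014, 0.0016, 0.0018, 0], "dy": [0, 0, 0, 0, 0], "dz": [-0.0039, -0.0038, -0.0037, -0.0037, 0], "rz": [0, 0, 0, 0, 0], "finger_gap": [0, 0, 0, 0, 0]}'
```

```text
clock: 29.2
position: [0.4459, -0.0911, 0.08]
ee_rot: [-3.139, 0.113, 0.0]
force: [1.4, 5.1, -0.0]
width: 0.132
gripper_force: 35.0
clock: 29.7
position: [0.4515, -0.0915, 0.0948]
ee_rot: [-3.138, 0.113, 0.002]
force: [-0.8, 5.9, -0.1]
width: 0.128
gripper_force: 35.0
```

```bash
python3 nudge.py '{"dx": [0.0019, 0.0021, 0], "dy": [0, 0, 0], "dz": [-0.0036, -0.0036, 0], "rz": [0, 0, 0], "finger_gap": [0, 0, 0]}'
python3 - <<'E'
from h import *
to(.4427,-.0908,.0555,1.5)
s=snap('side','s11'); t=snap('top','t11')
cv2.imwrite('pics/s11c.png',cv2.resize(s['image'][150:280,210:340],None,fx=4.6,fy=4.6,interpolation=2))
E
```

```text
clock: 30.0
position: [0.4554, -0.0917, 0.1019]
ee_rot: [-3.138, 0.113, 0.002]
force: [-0.6, 5.5, 0.0]
width: 0.13
gripper_force: 35.0
t 30.0 tool d [-0.0126  0.      0.0464] turn -0.0012572673030524228 ty ang -1.643 zaxis [-0.002  0.001 -1.   ] q7 -0.99 F [-0.6  5.5  0. ] w 0.13
```

View pics/s11c.png

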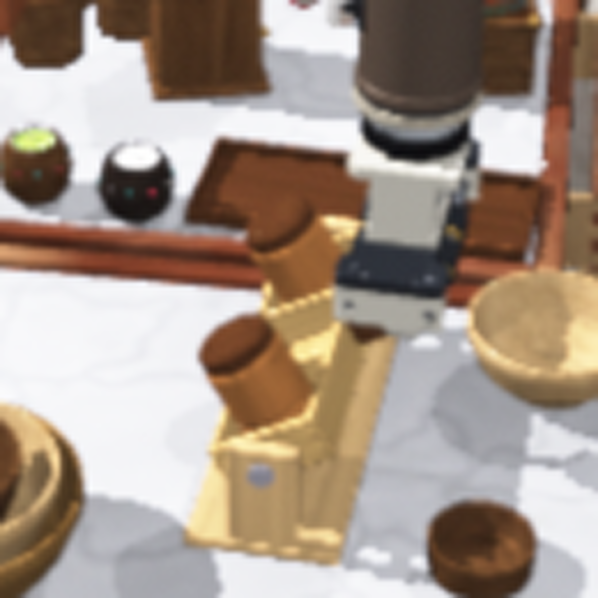

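```bash
python3 - <<'E'
from h import *
s=load('s11')
for a in (0,26,30,33,36):
    r=np.radians(a); c=[]
    for sh in (0,.006): c.append(np.round(proj(s,(.533+.071*np.sin(r)+sh*np.cos(r),-.0215,.075+.071*np.cos(r)-sh*np.sin(r))),1).tolist())
    print(a,c)
E
python3 nudge.py '{"dx": [0, 0, 0, 0, 0, 0, 0, 0, 0, 0], "dy": [0, 0, 0, 0, 0, 0, 0, 0, 0, 0], "dz": [0, 0, 0, 0, 0, 0, 0, 0, 0, 0], "rz": [0, 0, 0, 0, 0, 0, 0, 0, 0, 0], "finger_gap": [0, 0, 0, 0, 0, 0, 0, 0, 0, 0]}';python3 nudge.py '{"dx": [0, 0, 0, 0, 0, 0, 0, 0, 0, 0], "dy": [0, 0, 0, 0, 0, 0, 0, 0, 0, 0], "dz": [0, 0, 0, 0, 0, 0, 0, 0, 0, 0], "rz": [0, 0, 0, 0, 0, 0, 0, 0, 0, 0], "finger_gap": [0, 0, 0, 0, 0, 0, 0, 0, 0, 0]}';python3 nudge.py '{"dx": [0, 0, 0, 0, 0], "dy": [0, 0, 0, 0, 0], "dz": [0, 0, 0, 0, 0], "rz": [0, 0, 0, 0, 0], "finger_gap": [0, 0, 0, 0, 0]}'
```

```text
0 [[271.2, 221.2], [269.3, 221.0]]
26 [[261.4, 222.1], [259.7, 222.6]]
30 [[260.0, 222.6], [258.4, 223.2]]
33 [[259.0, 223.0], [257.4, 223.7]]
36 [[258.0, 223.4], [256.5, 224.2]]
clock: 31.1
position: [0.4553, -0.0917, 0.1019]
ee_rot: [-3.138, 0.113, 0.002]
force: [-1.1, 6.8, -0.9]
width: 0.128
gripper_force: 35.0
clock: 32.1
position: [0.4553, -0.0917, 0.1019]
ee_rot: [-3.138, 0.113, 0.002]
force: [-0.5, 5.2, -0.3]
width: 0.131
gripper_force: 35.0
clock: 32.6
position: [0.4553, -0.0917, 0.1019]
ee_rot: [-3.138, 0.113, 0.002]
force: [-0.0, 6.0, -0.9]
width: 0.128
gripper_force: 35.0
```

By kinematics the tip is 33°, and both jars lean in their bays with lids near (261,225) and (271,199). My image check reads 26–30°, so I'll add about 4° for margin, still well below 45°, and hold again.

```bash
python3 nudge.py '{"dx": [0.0011, 0.0011, 0.0012, 0, 0, 0, 0, 0, 0, 0], "dy": [0, 0, 0, 0, 0, 0, 0, 0, 0, 0], "dz": [-0.0016, -0.0016, -0.0016, 0, 0, 0, 0, 0, 0, 0], "rz": [0, 0, 0, 0, 0, 0, 0, 0, 0, 0], "finger_gap": [0, 0, 0, 0, 0, 0, 0, 0, 0, 0]}';python3 - <<'E'
from h import *
s=snap('side','s12'); a=load('s10')
# lid centroid shift, same red-dark mask, and min-area rect of orange body
for d,p in((a,(271.5,223.9)),(s,(260,225))):
    im=d['image']; hsv=cv2.cvtColor(im,cv2.COLOR_BGR2HSV)
    m=cv2.inRange(hsv,(6,120,90),(16,255,255)); k=np.zeros_like(m); cv2.rectangle(k,(250,225),(282,248),255,-1); m&=k
    c=max(cv2.findContours(m,0,2)[0],key=cv2.contourArea); print(lid(d,*p,12),cv2.minAreaRect(c),cv2.contourArea(c))
# expected image direction of the jar axis at various angles
for g in(0,26,30,33,37,41):
    r=np.radians(g); f=lambda h:np.array(proj(s,(.533+(h-.015)*np.sin(r),-.0215,.075+(h-.015)*np.cos(r)))); v=f(.07)-f(.03); print(g,np.degrees(np.arctan2(v[0],-v[1])).round(1))
cv2.imwrite('pics/s12c.png',cv2.resize(s['image'][185:265,240:320],None,fx=7,fy=7,interpolation=2))
E
```

```text
clock: 33.6
position: [0.4582, -0.0919, 0.1063]
ee_rot: [-3.138, 0.113, 0.004]
force: [-1.3, 6.1, -5.5]
width: 0.129
gripper_force: 35.0
(array([271.62209302, 223.99418605]), array([264, 218,  16,  13, 172], dtype=int32)) ((270.5, 234.0), (18.0, 19.0), 90.0) 255.0
(array([259.3553719, 225.8677686]), array([252, 220,  16,  13, 121], dtype=int32)) ((265.7694396972656, 234.67617797851562), (16.483779907226562, 18.643224716186523), 59.74356460571289) 245.5
0 0.9
26 -29.7
30 -33.9
33 -36.9
37 -40.8
41 -44.6
```

View pics/s12c.png

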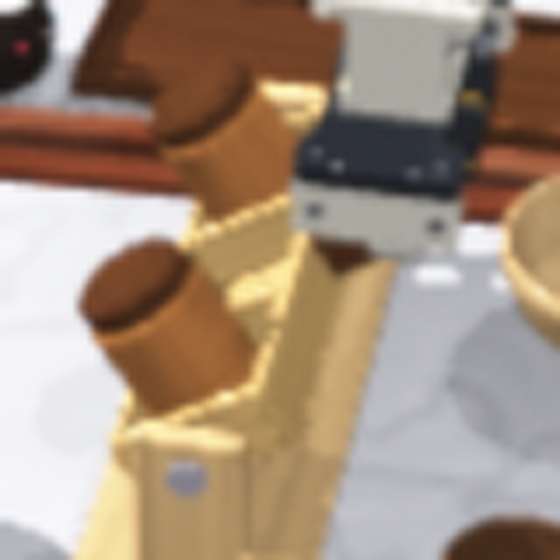

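Run:
```python
from h import *
s=load('s12'); C=np.array([.5275,-.0967,.075]); ex=np.array([.9975,-.07,0]); ey=np.array([.07,.9975,0]); ez=np.array([0,0,1.])
for g in(0,26,30,33,37,41):
    r=np.radians(g); tx=ex*np.cos(r)-ez*np.sin(r); tz=ez*np.cos(r)+ex*np.sin(r)
    P=[proj(s,C+x*tx+y*ey+.015*tz) for x,y in((-.042,.12),(.042,.12),(-.042,-.12))]+[proj(s,C-.036*tx+.078*ey+.075*0*tz)]
    q=lambda p:(np.round((p[0]-240)*7),np.round((p[1]-185)*7)); print(g,[tuple(map(int,q(p))) for p in P])
```

```text
0 [(290, 426), (105, 400), (379, 126), (293, 392)]
26 [(266, 393), (101, 433), (359, 96), (286, 364)]
30 [(261, 388), (102, 439), (354, 92), (284, 359)]
33 [(257, 385), (103, 443), (351, 89), (282, 356)]
37 [(252, 381), (104, 448), (346, 85), (279, 352)]
41 [(246, 378), (107, 453), (341, 82), (275, 349)]
```

The near front corner of the tray sits at about (277,239) in the full image, which fits 30–37°. Together with the kinematics, that puts the tip above 30° and under 45°. I'll hold for over two seconds, then bring it down.

```bash
python3 nudge.py '{"dx": [0, 0, 0, 0, 0, 0, 0, 0, 0, 0], "dy": [0, 0, 0, 0, 0, 0, 0, 0, 0, 0], "dz": [0, 0, 0, 0, 0, 0, 0, 0, 0, 0], "rz": [0, 0, 0, 0, 0, 0, 0, 0, 0, 0], "finger_gap": [0, 0, 0, 0, 0, 0, 0, 0, 0, 0]}' >/dev/null;python3 nudge.py '{"dx": [0, 0, 0, 0, 0, 0, 0, 0, 0, 0], "dy": [0, 0, 0, 0, 0, 0, 0, 0, 0, 0], "dz": [0, 0, 0, 0, 0, 0, 0, 0, 0, 0], "rz": [0, 0, 0, 0, 0, 0, 0, 0, 0, 0], "finger_gap": [0, 0, 0, 0, 0, 0, 0, 0, 0, 0]}'; python3 nudge.py '{"dx": [-0.0011, -0.0011, -0.0012, -0.0021, -0.0019, -0.0018, -0.0016, -0.0014, -0.0013, 0], "dy": [0, 0, 0, 0, 0, 0, 0, 0, 0, 0], "dz": [0.0016, 0.0016, 0.0016, 0.0036, 0.0036, 0.0037, 0.0037, 0.0038, 0.0039, 0], "rz": [0, 0, 0, 0, 0, 0, 0, 0, 0, 0], "finger_gap": [0, 0, 0, 0, 0, 0, 0, 0, 0, 0]}'; python3 nudge.py '{"dx": [-0.001, -0.0009, -0.0007, -0.0005, -0.0003, 0, 0], "dy": [0, 0, 0, 0, 0, 0, 0], "dz": [0.0039, 0.004, 0.004, 0.0041, 0.0041, 0, 0], "rz": [0, 0, 0, 0, 0, 0, 0], "finger_gap": [0, 0, 0, 0, 0, 0, 0]}'; python3 -c "
from h import *
to(.4427,-.0908,.0555,1.5)"
```

```text
clock: 35.65
position: [0.4582, -0.0919, 0.1063]
ee_rot: [-3.138, 0.113, 0.004]
force: [-0.7, 6.0, -4.9]
width: 0.126
gripper_force: 35.0
clock: 36.65
position: [0.4465, -0.0912, 0.08]
ee_rot: [-3.138, 0.113, -0.002]
force: [0.8, 7.2, 0.7]
width: 0.128
gripper_force: 35.0
clock: 37.35
position: [0.443, -0.091, 0.0598]
ee_rot: [-3.139, 0.113, -0.001]
force: [0.0, 5.6, -1.4]
width: 0.129
gripper_force: 35.0
t 37.35 tool d [-0.0003 -0.0002  0.0043] turn -0.0012099299705328193 ty ang -1.643 zaxis [ 0.001  0.001 -1.   ] q7 -0.91 F [ 0.   5.6 -1.4] w 0.129
```

```bash
python3 nudge.py '{"dx": [-0.0001, 0, 0, 0], "dy": [0, 0, 0, 0], "dz": [0.002, 0.002, 0, 0], "rz": [0, 0, 0, 0], "finger_gap": [0, 0, 0, 0]}';  python3 nudge.py '{"dx": [0, 0, 0], "dy": [0, 0, 0], "dz": [0.001, 0, 0], "rz": [0, 0, 0], "finger_gap": [0, 0, 0]}'; python3 nudge.py '{"dx": [0, 0, 0], "dy": [0, 0, 0], "dz": [0.001, 0, 0], "rz": [0, 0, 0], "finger_gap": [0, 0, 0]}'
```

```text
clock: 37.75
position: [0.4428, -0.0909, 0.0559]
ee_rot: [-3.138, 0.113, -0.001]
force: [-0.7, 6.2, 2.0]
width: 0.126
gripper_force: 35.0
clock: 38.05
position: [0.4428, -0.0909, 0.0554]
ee_rot: [-3.138, 0.113, -0.001]
force: [-4.1, 7.3, 14.2]
width: 0.132
gripper_force: 35.0
clock: 38.35
position: [0.4429, -0.0909, 0.0551]
ee_rot: [-3.137, 0.114, -0.002]
force: [-7.3, 9.1, 32.6]
width: 0.126
gripper_force: 35.0
```

It's on the stop, so I'll ease off, open and lift clear.

```bash
python3 nudge.py '{"dx": [0, 0, 0, 0, 0, 0, 0, 0, 0, 0], "dy": [0, 0, 0, 0, 0, 0, 0, 0, 0, 0], "dz": [-0.001, 0, 0, 0, 0, -0.03, -0.04, -0.04, -0.04, 0], "rz": [0, 0, 0, 0, 0, 0, 0, 0, 0, 0], "finger_gap": [0, 0.6, 0.6, 0.6, 0.6, 0.6, 0.6, 0.6, 0.6, 1]}'
python3 - <<'E'
from h import *
s=snap('side','s13'); t=snap('top','t13')
a=cv2.resize(s['image'][150:280,210:340],None,fx=4,fy=4,interpolation=2); b=cv2.resize(t['image'][190:260,260:325],None,fx=4,fy=4,interpolation=2)
b=cv2.copyMakeBorder(b,0,a.shape[0]-b.shape[0],0,0,0); cv2.imwrite('pics/s13c.png',np.hstack([a,b]))
to(.5225,-.1745,.21,-.07)
for n,p in(('B',(.533,-.019,.146)),('A',(.5225,-.1745,.146))): print(n,proj(s,p),lid(s,*proj(s,p)),lid(t,*proj(t,p)),proj(t,p))
E
```

```text
clock: 39.35
position: [0.445, -0.0924, 0.2083]
ee_rot: [-3.139, 0.114, -0.011]
force: [0.0, 0.8, -0.5]
width: 0.647
gripper_force: 0.0
t 39.45 tool d [ 0.0853  0.0775 -0.0051] turn 1.5692982019596284 ty ang -1.642 zaxis [ 0.002  0.001 -1.   ] q7 -1.19 F [-0.   0.9 -0.4] w 0.725
B (np.float64(271.09647277195836), np.float64(221.66616718188942)) (array([269.98429319, 224.41361257]), array([261, 217,  17,  20, 191], dtype=int32)) (array([285.62758621, 210.3862069 ]), array([279, 203,  15,  15, 145], dtype=int32)) (np.float64(285.16764725194247), np.float64(210.9089059909259))
A (np.float64(280.3645706797247), np.float64(194.71333959590336)) (array([278.43942505, 192.79671458]), array([264, 182,  32,  22, 487], dtype=int32)) (array([324.4519774 , 213.33333333]), array([317, 206,  16,  18, 177], dtype=int32)) (np.float64(327.19854022625617), np.float64(213.9776856989724))
```

View pics/s13c.png

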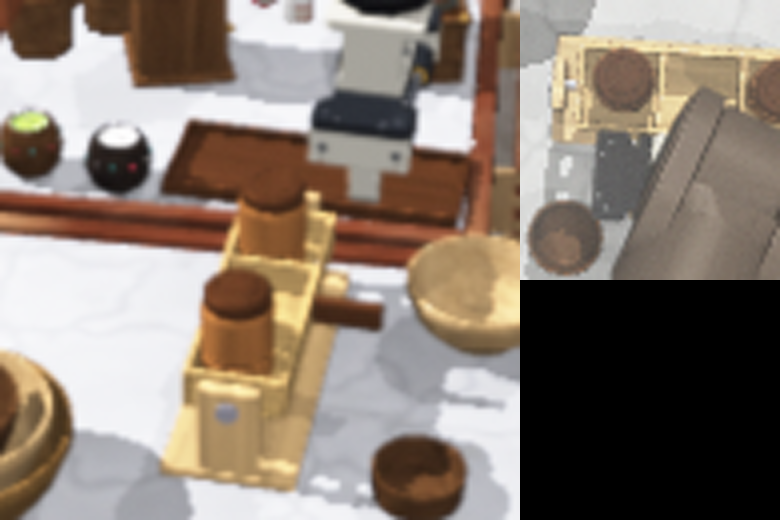

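The cradle is level (tongue flat at about (297,228)) and both jars stand upright with lids on, shifted a few mm toward the back. Next is jar A, at the right.

```bash
python3 nudge.py '{"dx": [0.0445, 0.0445, 0, 0, 0, 0, 0, 0, 0, 0], "dy": [0.0388, 0.0388, 0, 0, 0, 0, 0, 0, 0, 0], "dz": [0, 0, 0, 0, 0, 0, 0, 0, 0, 0], "rz": [0, 0, -0.15, -0.15, -0.15, -0.15, -0.15, -0.15, -0.15, -0.15], "finger_gap": [1, 1, 1, 1, 1, 1, 1, 1, 1, 1]}'; python3 nudge.py '{"dx": [0, 0, 0, 0], "dy": [0, 0, 0, 0], "dz": [0, 0, 0, 0], "rz": [-0.15, -0.15, -0.07, 0], "finger_gap": [1, 1, 1, 1]}'; python3 -c "
from h import *
to(.527,-.175,.1005,-.07)"
```

```text
clock: 40.45
position: [0.5113, -0.1617, 0.2026]
ee_rot: [-2.649, -1.685, 0.004]
force: [0.4, 0.6, -0.7]
width: 1.0
gripper_force: 0.0
clock: 40.85
position: [0.5113, -0.1618, 0.2028]
ee_rot: [-2.299, -2.137, 0.002]
force: [0.4, -0.0, -0.3]
width: 1.0
gripper_force: 0.0
t 40.85 tool d [-0.0121  0.0169  0.1022] turn -0.0028394693201869714 ty ang -0.073 zaxis [-0.003  0.001 -1.   ] q7 0.36 F [ 0.4 -0.  -0.3] w 1.0
```

```bash
python3 nudge.py '{"dx": [-0.0121, 0], "dy": [0.0169, 0], "dz": [0, 0], "rz": [0, 0], "finger_gap": [1, 1]}'; python3 -c "
from h import *
to(.527,-.175,.1005,-.07)"
```

```text
clock: 41.05
position: [0.529, -0.1763, 0.2034]
ee_rot: [2.305, 2.135, -0.002]
force: [0.2, 0.2, -0.6]
width: 1.001
gripper_force: 0.0
t 41.05 tool d [ 0.0012 -0.002   0.1029] turn -0.00664891191545447 ty ang -0.077 zaxis [-0.001 -0.001 -1.   ] q7 0.39 F [ 0.2  0.2 -0.6] w 1.001
```

```bash
python3 nudge.py '{"dx": [0, 0, 0, 0, 0], "dy": [0, 0, 0, 0, 0], "dz": [0.04, 0.03, 0.02, 0.0125, 0], "rz": [0, 0, 0, 0, 0], "finger_gap": [1, 1, 1, 1, 1]}'; python3 nudge.py '{"dx": [0, 0, 0, 0, 0, 0, 0], "dy": [0, 0, 0, 0, 0, 0, 0], "dz": [0, 0, 0, 0, 0, 0, 0], "rz": [0, 0, 0, 0, 0, 0, 0], "finger_gap": [0, 0, 0, 0, 0, 0, 0]}' 25; python3 nudge.py '{"dx": [0, 0, 0, 0], "dy": [0, 0, 0, 0], "dz": [-0.02, -0.03, -0.03, 0], "rz": [0, 0, 0, 0], "finger_gap": [0, 0, 0, 0]}'; python3 -c "
from h import *
to(.565,-.395,.18,-.05)"
```

```text
clock: 41.55
position: [0.5269, -0.1746, 0.1002]
ee_rot: [-2.3, -2.135, 0.004]
force: [0.1, 0.0, 0.0]
width: 0.999
gripper_force: 0.0
clock: 42.25
position: [0.5291, -0.1752, 0.1026]
ee_rot: [2.3, 2.138, 0.002]
force: [1.0, -0.2, 5.3]
width: 0.649
gripper_force: 25.0
clock: 42.65
position: [0.5299, -0.1759, 0.1852]
ee_rot: [2.299, 2.136, 0.005]
force: [-0.1, 0.9, -2.3]
width: 0.647
gripper_force: 25.0
t 42.65 tool d [-0.2159  0.0511  0.0056] turn -0.023481805512722387 ty ang -0.073 zaxis [ 0.005 -0.001 -1.   ] q7 0.41 F [-0.1  0.9 -2.3] w 0.647
```

```bash
python3 nudge.py '{"dx": [-0.036, -0.036, -0.036, -0.036, -0.036, -0.036, 0, 0], "dy": [0.0085, 0.0085, 0.0085, 0.0085, 0.0085, 0.0085, 0, 0], "dz": [0, 0, 0, 0, 0, 0, 0, 0], "rz": [0, 0, 0, 0, 0, 0, 0, 0], "finger_gap": [0, 0, 0, 0, 0, 0, 0, 0]}'; python3 -c "
from h import *
to(.565,-.395,.056,-.05)"
```

```text
clock: 43.45
position: [0.5622, -0.3948, 0.1801]
ee_rot: [-2.302, -2.135, 0.002]
force: [0.8, 0.1, -2.8]
width: 0.648
gripper_force: 25.0
t 43.45 tool d [-1.000e-04  3.200e-03  1.241e-01] turn -0.025221324682804358 ty ang -0.075 zaxis [-0.003  0.001 -1.   ] q7 0.75 F [ 0.8  0.1 -2.8] w 0.648
```

```bash
python3 nudge.py '{"dx": [0, 0, 0, 0, 0], "dy": [0.003, 0, 0, 0, 0], "dz": [0.04, 0.04, 0.03, 0.014, 0], "rz": [0, 0, 0, 0, 0], "finger_gap": [0, 0, 0, 0, 0]}'
python3 - <<'E'
from h import *
to(.565,-.395,.047,-.05)
t=snap('top','t14'); s=snap('side','s14')
a=cv2.resize(s['image'][130:230,240:370],None,fx=4,fy=4,interpolation=2); b=cv2.resize(t['image'][170:270,340:400],None,fx=4,fy=4,interpolation=2)
cv2.imwrite('pics/s14c.png',np.hstack([a,b]))
E
```

```text
clock: 43.95
position: [0.5655, -0.3922, 0.0557]
ee_rot: [-2.297, -2.137, 0.001]
force: [-0.4, -0.4, -1.9]
width: 0.651
gripper_force: 25.0
t 43.95 tool d [-0.0028 -0.0003  0.0087] turn -0.022033363178867837 ty ang -0.072 zaxis [-0.003  0.003 -1.   ] q7 0.8 F [-0.4 -0.4 -1.9] w 0.651
```

View pics/s14c.png

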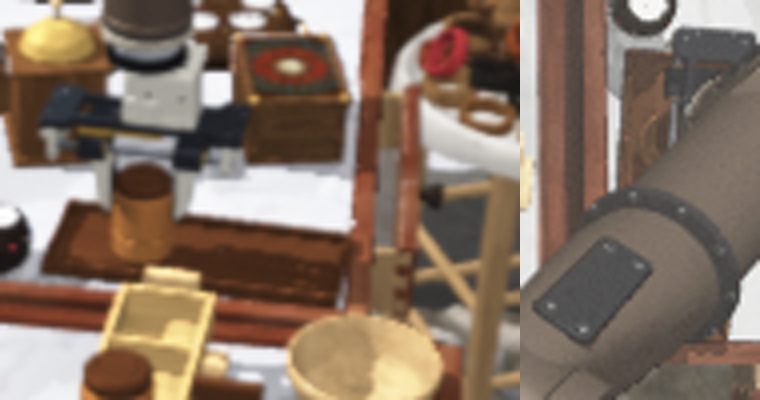

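The jar hangs over the middle width of the packing tray at about (276,183), clear of both rims. I'll lower it.

```bash
python3 nudge.py '{"dx": [-0.002, 0, 0, 0], "dy": [0, 0, 0, 0], "dz": [0.003, 0.003, 0, 0], "rz": [0, 0, 0, 0], "finger_gap": [0, 0, 0, 0]}'; python3 nudge.py '{"dx": [0, 0], "dy": [0, 0], "dz": [0.001, 0], "rz": [0, 0], "finger_gap": [0, 0]}';python3 nudge.py '{"dx": [0, 0], "dy": [0, 0], "dz": [0.001, 0], "rz": [0, 0], "finger_gap": [0, 0]}'
```

```text
clock: 44.45
position: [0.5664, -0.3965, 0.0524]
ee_rot: [2.301, 2.138, 0.0]
force: [0.6, 0.5, -2.5]
width: 0.645
gripper_force: 25.0
clock: 44.65
position: [0.5663, -0.3964, 0.051]
ee_rot: [2.301, 2.139, 0.0]
force: [0.5, 0.8, -2.7]
width: 0.651
gripper_force: 25.0
clock: 44.85
position: [0.5662, -0.3964, 0.0498]
ee_rot: [-2.301, -2.139, 0.0]
force: [-0.0, 0.4, -2.7]
width: 0.651
gripper_force: 25.0
```

```bash
python3 nudge.py '{"dx": [0, 0], "dy": [0, 0], "dz": [0.001, 0], "rz": [0, 0], "finger_gap": [0, 0]}'; python3 nudge.py '{"dx": [0, 0], "dy": [0, 0], "dz": [0.001, 0], "rz": [0, 0], "finger_gap": [0, 0]}';python3 nudge.py '{"dx": [0, 0], "dy": [0, 0], "dz": [0.001, 0], "rz": [0, 0], "finger_gap": [0, 0]}'
```

```text
clock: 45.05
position: [0.5663, -0.3964, 0.0489]
ee_rot: [2.301, 2.139, -0.0]
force: [0.1, 0.2, -2.4]
width: 0.646
gripper_force: 25.0
clock: 45.25
position: [0.5663, -0.3965, 0.0488]
ee_rot: [2.301, 2.138, 0.001]
force: [-2.2, 2.3, 5.2]
width: 0.648
gripper_force: 25.0
clock: 45.45
position: [0.5663, -0.3965, 0.0487]
ee_rot: [2.301, 2.138, 0.001]
force: [-5.5, 4.1, 13.1]
width: 0.647
gripper_force: 25.0
```

```bash
python3 nudge.py '{"dx": [0, 0, 0, 0, 0, 0, 0, 0, 0], "dy": [0, 0, 0, 0, 0, 0, 0, 0, 0], "dz": [0, 0, 0, 0, -0.03, -0.04, -0.04, -0.045, 0], "rz": [0, 0, 0, 0, 0, 0, 0, 0, 0], "finger_gap": [1, 1, 1, 1, 1, 1, 1, 1, 1]}'
python3 - <<'E'
from h import *
to(.538,-.019,.205,-.07)
s=snap('side','s15'); print(lid(s,*proj(s,(.5663,-.3965,.092))),proj(s,(.5663,-.3965,.092)))
p=proj(s,(.538,-.019,.146)); print(p,lid(s,*p))
E
```

```text
clock: 46.35
position: [0.5685, -0.3991, 0.209]
ee_rot: [2.294, 2.131, 0.004]
force: [0.1, -0.5, -1.0]
width: 1.0
gripper_force: 0.0
t 46.35 tool d [ 0.3769 -0.0584  0.0014] turn -0.003420023844306508 ty ang -0.073 zaxis [ 0.009 -0.006 -1.   ] q7 0.74 F [ 0.1 -0.5 -1. ] w 1.0
(array([275.88235294, 176.88235294]), array([270, 172,  13,  10, 102], dtype=int32)) (np.float64(275.5966052164727), np.float64(173.86495358581124))
(np.float64(269.5097643900086), np.float64(221.52169512423137)) (array([269.37853107, 223.74576271]), array([261, 217,  17,  14, 177], dtype=int32))
```

B is where expected, so I'll go to it.

```bash
python3 nudge.py '{"dx": [0.0419, 0.0419, 0.0419, 0.0419, 0.0419, 0.0419, 0.0419, 0.0419, 0.0419, 0], "dy": [-0.0063, -0.0063, -0.0063, -0.0063, -0.0063, -0.0063, -0.0063, -0.0063, -0.0063, 0], "dz": [0, 0, 0, 0, 0, 0, 0, 0, 0, 0], "rz": [0, 0, 0, 0, 0, 0, 0, 0, 0, 0], "finger_gap": [1, 1, 1, 1, 1, 1, 1, 1, 1, 1]}'; python3 -c "
from h import *
to(.538,-.019,.1005,-.07)"
```

```text
clock: 47.4
position: [0.5362, -0.0087, 0.2004]
ee_rot: [-2.288, -2.147, 0.0]
force: [0.0, -1.3, -0.5]
width: 1.0
gripper_force: 0.0
t 47.4 tool d [-0.0104  0.0028  0.0998] turn 0.006297173903682118 ty ang -0.064 zaxis [-0.003  0.003 -1.   ] q7 0.08 F [ 0.  -1.3 -0.5] w 1.0
```

```bash
python3 nudge.py '{"dx": [-0.006, 0, 0], "dy": [0.001, 0, 0], "dz": [0, 0, 0], "rz": [0.006, 0, 0], "finger_gap": [1, 1, 1]}'; python3 -c "
from h import *
to(.538,-.019,.1005,-.07)"
```

```text
clock: 47.7
position: [0.5377, -0.0243, 0.2017]
ee_rot: [2.311, 2.128, -0.001]
force: [0.1, -0.1, 0.1]
width: 1.004
gripper_force: 0.0
t 47.7 tool d [ 5.400e-03 -1.000e-04  1.012e-01] turn -0.012336200237015982 ty ang -0.082 zaxis [-0.    -0.001 -1.   ] q7 0.09 F [ 0.1 -0.1  0.1] w 1.004
```

```bash
python3 nudge.py '{"dx": [0.0054, 0, 0, 0], "dy": [0, 0, 0, 0], "dz": [0, 0.03, 0.03, 0], "rz": [-0.012, 0, 0, 0], "finger_gap": [1, 1, 1, 1]}'; python3 -c "
from h import *
to(.538,-.019,.1005,-.07)"
```

```text
clock: 48.1
position: [0.5359, -0.0168, 0.139]
ee_rot: [-2.292, -2.143, 0.007]
force: [0.5, 0.2, 0.2]
width: 0.996
gripper_force: 0.0
t 48.1 tool d [-0.002   0.0025  0.0385] turn 0.0028426133251280294 ty ang -0.067 zaxis [-0.006 -0.001 -1.   ] q7 0.14 F [0.5 0.2 0.2] w 0.996
```

```bash
python3 nudge.py '{"dx": [0, 0, 0], "dy": [0, 0, 0], "dz": [0.02, 0.0185, 0], "rz": [0, 0, 0], "finger_gap": [1, 1, 1]}'; python3 nudge.py '{"dx": [0, 0, 0, 0, 0, 0, 0], "dy": [0, 0, 0, 0, 0, 0, 0], "dz": [0, 0, 0, 0, 0, 0, 0], "rz": [0, 0, 0, 0, 0, 0, 0], "finger_gap": [0, 0, 0, 0, 0, 0, 0]}' 25; python3 nudge.py '{"dx": [0, 0, 0, 0, 0], "dy": [0, 0, 0, 0, 0], "dz": [-0.02, -0.03, -0.03, -0.01, 0], "rz": [0, 0, 0, 0, 0], "finger_gap": [0, 0, 0, 0, 0]}'; python3 -c "
from h import *
to(.435,-.395,.2,-.05)"
```

```text
clock: 48.4
position: [0.5375, -0.0169, 0.1028]
ee_rot: [-2.294, -2.144, 0.003]
force: [-0.8, -0.1, -0.2]
width: 0.999
gripper_force: 0.0
clock: 49.1
position: [0.539, -0.0168, 0.1041]
ee_rot: [2.294, 2.145, 0.002]
force: [-0.5, 0.3, 6.6]
width: 0.649
gripper_force: 25.0
clock: 49.6
position: [0.5388, -0.0168, 0.1943]
ee_rot: [2.294, 2.145, 0.003]
force: [-0.2, 0.3, -3.4]
width: 0.647
gripper_force: 25.0
t 49.6 tool d [-0.3843 -0.0783 -0.0061] turn -0.01689315543514258 ty ang -0.067 zaxis [ 0.002  0.    -1.   ] q7 0.1 F [-0.2  0.3 -3.4] w 0.647
```

```bash
python3 nudge.py '{"dx": [-0.0384, -0.0384, -0.0384, -0.0384, -0.0384, -0.0384, -0.0384, -0.0384, -0.0384, -0.0384], "dy": [-0.0078, -0.0078, -0.0078, -0.0078, -0.0078, -0.0078, -0.0078, -0.0078, -0.0078, -0.0078], "dz": [0, 0, 0, 0, 0, 0, 0, 0, 0, 0], "rz": [0, 0, 0, 0, 0, 0, 0, 0, 0, 0], "finger_gap": [0, 0, 0, 0, 0, 0, 0, 0, 0, 0]}'; python3 nudge.py '{"dx": [0, 0], "dy": [0, 0], "dz": [0, 0], "rz": [0, 0], "finger_gap": [0, 0]}'; python3 -c "
from h import *
to(.435,-.395,.056,-.05)"
```

```text
clock: 50.6
position: [0.4334, -0.3953, 0.1913]
ee_rot: [-2.292, -2.144, 0.001]
force: [0.6, -0.7, -2.4]
width: 0.651
gripper_force: 25.0
clock: 50.8
position: [0.4332, -0.395, 0.1915]
ee_rot: [-2.295, -2.141, 0.001]
force: [0.1, 0.7, -2.0]
width: 0.651
gripper_force: 25.0
t 50.8 tool d [-1.000e-04  2.100e-03  1.355e-01] turn -0.01970080222791859 ty ang -0.07 zaxis [-0.003  0.001 -1.   ] q7 0.87 F [ 0.1  0.7 -2. ] w 0.651
```

```bash
python3 nudge.py '{"dx": [0, 0, 0, 0, 0, 0, 0], "dy": [0.002, 0, 0, 0, 0, 0, 0], "dz": [0.04, 0.04, 0.03, 0.02, 0.0025, 0, 0], "rz": [0, 0, 0, 0, 0, 0, 0], "finger_gap": [0, 0, 0, 0, 0, 0, 0]}'; python3 nudge.py '{"dx": [0, 0, 0], "dy": [0, 0, 0], "dz": [0.0015, 0.0015, 0], "rz": [0, 0, 0], "finger_gap": [0, 0, 0]}'; python3 nudge.py '{"dx": [0, 0], "dy": [0, 0], "dz": [0.001, 0], "rz": [0, 0], "finger_gap": [0, 0]}';python3 nudge.py '{"dx": [0, 0], "dy": [0, 0], "dz": [0.001, 0], "rz": [0, 0], "finger_gap": [0, 0]}'
```

```text
clock: 51.5
position: [0.4374, -0.3948, 0.0619]
ee_rot: [2.293, 2.146, 0.001]
force: [0.3, -0.2, -2.4]
width: 0.651
gripper_force: 25.0
clock: 51.8
position: [0.4369, -0.3949, 0.0584]
ee_rot: [2.294, 2.145, 0.001]
force: [0.8, -0.1, -2.0]
width: 0.65
gripper_force: 25.0
clock: 52.0
position: [0.4366, -0.3949, 0.057]
ee_rot: [2.295, 2.146, 0.0]
force: [0.4, -0.6, -2.3]
width: 0.645
gripper_force: 25.0
clock: 52.2
position: [0.4366, -0.3949, 0.0559]
ee_rot: [-2.295, -2.146, 0.0]
force: [0.2, -0.1, -1.7]
width: 0.653
gripper_force: 25.0
```

```bash
python3 nudge.py '{"dx": [0, 0, 0], "dy": [0, 0, 0], "dz": [0.0015, 0.0015, 0], "rz": [0, 0, 0], "finger_gap": [0, 0, 0]}'; python3 nudge.py '{"dx": [0, 0], "dy": [0, 0], "dz": [0.001, 0], "rz": [0, 0], "finger_gap": [0, 0]}';python3 nudge.py '{"dx": [0, 0], "dy": [0, 0], "dz": [0.001, 0], "rz": [0, 0], "finger_gap": [0, 0]}';python3 nudge.py '{"dx": [0, 0], "dy": [0, 0], "dz": [0.001, 0], "rz": [0, 0], "finger_gap": [0, 0]}'
```

```text
clock: 52.5
position: [0.4365, -0.3948, 0.0527]
ee_rot: [-2.294, -2.145, 0.0]
force: [0.7, -0.4, -1.7]
width: 0.65
gripper_force: 25.0
clock: 52.7
position: [0.4367, -0.3949, 0.0519]
ee_rot: [-2.295, -2.146, 0.0]
force: [0.2, 0.8, -2.6]
width: 0.648
gripper_force: 25.0
clock: 52.9
position: [0.4367, -0.3949, 0.0509]
ee_rot: [-2.295, -2.146, 0.0]
force: [-0.1, 0.2, -2.6]
width: 0.651
gripper_force: 25.0
clock: 53.1
position: [0.4367, -0.395, 0.0503]
ee_rot: [2.295, 2.145, 0.0]
force: [-0.5, 0.7, 2.8]
width: 0.648
gripper_force: 25.0
```

```bash
python3 nudge.py '{"dx": [0, 0, 0, 0, 0, 0, 0, 0, 0], "dy": [0, 0, 0, 0, 0, 0, 0, 0, 0], "dz": [0.0005, 0, 0, 0, -0.03, -0.04, -0.04, -0.05, 0], "rz": [0, 0, 0, 0, 0, 0, 0, 0, 0], "finger_gap": [1, 1, 1, 1, 1, 1, 1, 1, 1]}'; python3 nudge.py '{"dx": [0.04, 0.04, 0.04, 0.04, 0.04, 0.04, 0.04, 0.04, 0.04, 0.04], "dy": [0, 0, 0, 0, 0, 0, 0, 0, 0, 0], "dz": [0, 0, 0, 0, 0, 0, 0, 0, 0, 0], "rz": [0, 0, 0, 0, 0, 0, 0, 0, 0, 0], "finger_gap": [1, 1, 1, 1, 1, 1, 1, 1, 1, 1]}'; python3 nudge.py '{"dx": [0.04, 0.04, 0.04, 0.04, 0, 0], "dy": [0, 0, 0, 0, 0, 0], "dz": [0, 0, 0, 0, 0, 0], "rz": [0, 0, 0, 0, 0, 0], "finger_gap": [1, 1, 1, 1, 1, 1]}'
python3 - <<'E'
from h import *
t=snap('top','t16'); s=snap('side','s16')
a=cv2.resize(s['image'][130:280,200:340],None,fx=3.6,fy=3.6,interpolation=2); b=cv2.resize(t['image'][165:275,330:400],None,fx=4,fy=4,interpolation=2)
b=cv2.copyMakeBorder(b,0,a.shape[0]-b.shape[0],0,0,0); cv2.imwrite('pics/f.png',np.hstack([a,b]))
E
```

```text
clock: 54.0
position: [0.4387, -0.3979, 0.216]
ee_rot: [2.288, 2.138, 0.003]
force: [-0.7, -1.3, -1.2]
width: 1.0
gripper_force: 0.0
clock: 55.0
position: [0.4633, 0.0058, 0.2095]
ee_rot: [2.295, 2.146, 0.001]
force: [1.6, -0.4, 0.1]
width: 0.997
gripper_force: 0.0
clock: 55.6
position: [0.474, 0.1645, 0.2091]
ee_rot: [2.292, 2.148, -0.001]
force: [-0.1, -0.4, 0.1]
width: 0.998
gripper_force: 0.0
```

View pics/f.png

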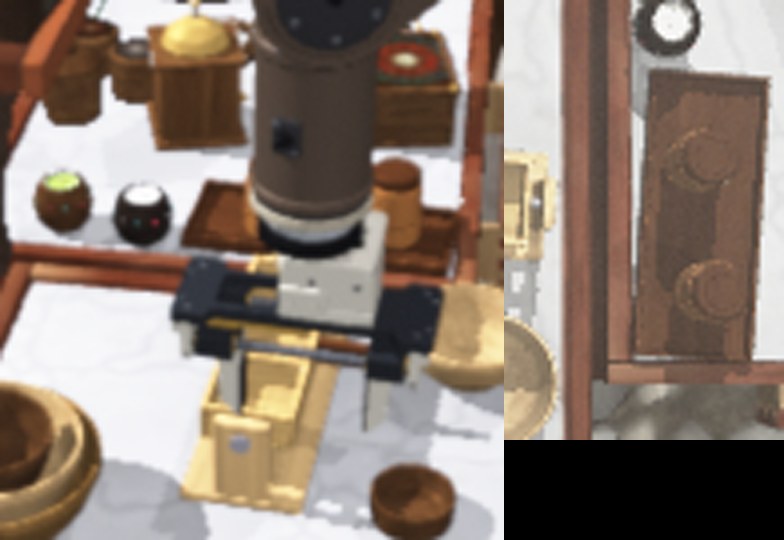

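Both jars stand upright inside the packing tray, at about (380,204) and (382,237) in the top view, lids flush. The cradle is empty and level.

```bash
python3 -c "
from cell import arm
print(arm.sign_off())"
```

```text
the job is handed in; nothing more can be done
None
```

I handed the job in at about 56 s on the robot clock: both jars (only two were there) had their lids pressed home, went through the tip test and now stand upright in the packing tray, with the cradle level; the tip was about 37° by arm position (camera estimates roughly 28–37°), held over two seconds.

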